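# Pack the order, index the carton to the label applicator, set and lock its air pressure

### The job

Pack this order into the open carton on the turntable: lift off the brackets that lie crosswise on top of the pile and lay them flat in the carton, and put every small cardboard box in with them, without shifting the two lower brackets, which stay where they lie, and leaving everything else on the bench alone. When everything is in, use the black knob on the turntable's rim to turn it a quarter turn anticlockwise (seen from above) until it clicks into its second index notch, so that the end of the carton faces the label applicator. The applicator's air regulator must also be made ready, whenever suits you: turn its knob until the white pointer stands at the long heavy mark on the dial, and only then slide the steel lock fully home over the knob's toothed rim.

Things in the scene. Friction and masses are not known exactly. Their poses are not given: they have to be found in the camera images.
- carton (a point): Centre of the inner floor of the open cardboard carton that is held fast on the turntable; z up, 34 mm above the bench. Inside it measures 172 mm along this frame's x and 216 mm along its y; walls 4 mm thick, rising 60 mm above the inner floor (rim 94 mm above the bench). The frame turns with the turntable, whose axis is this frame's z axis. The turntable is a flat aluminium disc of 165 mm radius, top 30 mm above the bench.
- turntable (a joint): Angle of the turntable, rad: 0 in the loading position (first index notch, the start), growing anticlockwise seen from above, 1.571 in the second notch (carton end towards the label applicator), with stops at -0.03 and 1.60. A spring plunger holds it in each notch: about 8 N at the rim knob is needed to leave one or to enter it (it drops in over the last 0.05 rad); between them it turns with about 1 N and stays where it is left.
- turn_handle (a point): Upright black round turning knob on the turntable's rim, 26 to 28 mm in diameter, 55 mm tall, foot on the disc; this point is on its axis, 30 mm above the disc (60 mm above the bench, 26 mm below its top). It lies 146 mm from the turntable's axis, on the side of the carton frame's -x, 43 mm clear of the carton's long wall.
- pressure_knob (a joint): Angle of the air regulator's setting knob, rad, 0 to 4.712, growing clockwise seen from above. The dial has ten black marks, one every 0.524 rad from 0; the long heavy one, the sixth, is at 2.618. The knob stays where it is left (friction about 0.06 N m). Near its mark, the lock's tongue draws it straight as it enters between two teeth; away from any mark the tongue meets a tooth.
- knob_grip (a point): Middle of the knob's black grip bar, on the vertical turning axis, 132 mm above the bench. The bar is 62 mm long along this frame's x, 14 mm thick along its y and 28 mm tall (this point +-14 mm); under it are a round hub and a black toothed rim of 34 mm radius whose top is 109.5 mm above the bench (22.5 mm below this point). A white line on the +x half of the bar is the pointer.
- knob_pointer (a point): Outer end of the white pointer, at the end of the grip bar, 31 mm from the turning axis, same height as knob_grip.
- long_mark (a point): Middle of the long heavy mark on the white dial, 44 mm from the knob's axis, 98 mm above the bench. At 2.618 rad the pointer stands in line with it.
- knob_lock (a joint): Travel of the sliding lock, m: 0 drawn back (the start), 0.032 fully home, with its tongue between two teeth of the knob and its cover plate over the rim. About 3 N moves it and it stays where it is left.
- lock_tab (a point): Upright steel tab of the lock, 14 mm along this frame's x, 26 mm along its y, this point 126 mm above the bench, 14 mm above the cover plate and 16 mm below the tab's top. The lock slides home along this frame's -x, straight towards the knob's axis: the tab is 100 mm from that axis when drawn back, 68 mm when home.
- top1_mid (a point): Centre of a flat cast aluminium bracket with two bored ends, 150 mm (its x) by 46 mm (its y) by 16 mm (its z), about 0.28 kg, lying crosswise on the two lower brackets (its underside 16 mm above the bench), their gap below its middle. To be packed. May be absent (None).
- top2_mid (a point): The same kind of bracket, the second one crosswise on top, about 80 mm from the first. To be packed. May be absent (None).
- lower1_mid (a point): Centre of a lower bracket, same size, flat on the bench under the top ones. Stays where it lies.
- lower2_mid (a point): Centre of the other lower bracket, parallel to lower1, about 80 mm from it (34 mm gap). Stays where it lies.
- smallbox1_mid (a point): Centre of a small closed cardboard box, 60 mm (its x) by 50 mm (its y) by 36 mm tall (its z), about 0.2 kg, on the bench. To be packed. May be absent (None).
- smallbox2_mid (a point): A second such box. To be packed. May be absent (None).
- smallbox3_mid (a point): A third such box. To be packed. May be absent (None).
- turntable_base: Fixed base of the turntable: origin on its axis at bench height. It also carries the grey label applicator (200 mm tall), whose pad stands 188 mm from the axis on this frame's +x side, and the small index plunger housing 210 mm from the axis.
- regulator: Fixed air regulator: origin on the bench under the knob's axis; the lock lies on its +x side, its filter bowl on its -y side (83 mm tall, to 90 mm from the axis); the dial is 98 mm above the bench, 104 mm in diameter.
- tape_dispenser: Bystander: grey tape dispenser, 170 x 60 x 110 mm, origin under its middle. Leave alone.
- code_scanner: Bystander: black hand scanner lying on the bench, 180 x 60 x 40 mm. Leave alone.
Mind the look-alikes: they are no part of the job. Leave any turquoise look-alike of the part that bears smallbox2_mid alone.

How it is judged:
On the way, in this order (a step that is already met when the one before it is completed fails the run):
1. every bracket from the top of the pile and every small box is in the carton, brackets flat, with the turntable still in its loading position (x of top1_mid in the frame of carton between -0.086 and 0.086 m and y of top1_mid in the frame of carton between -0.108 and 0.108 m and z of top1_mid in the frame of carton between -0.005 and 0.056 m and (angle between top1_mid's own z axis and vertical below 0.26 rad or angle between top1_mid's own z axis and vertical above 2.88 rad) and x of top2_mid in the frame of carton between -0.086 and 0.086 m and y of top2_mid in the frame of carton between -0.108 and 0.108 m and z of top2_mid in the frame of carton between -0.005 and 0.056 m and (angle between top2_mid's own z axis and vertical below 0.26 rad or angle between top2_mid's own z axis and vertical above 2.88 rad) and x of smallbox1_mid in the frame of carton between -0.086 and 0.086 m and y of smallbox1_mid in the frame of carton between -0.108 and 0.108 m and z of smallbox1_mid in the frame of carton between -0.005 and 0.056 m and x of smallbox2_mid in the frame of carton between -0.086 and 0.086 m and y of smallbox2_mid in the frame of carton between -0.108 and 0.108 m and z of smallbox2_mid in the frame of carton between -0.005 and 0.056 m and x of smallbox3_mid in the frame of carton between -0.086 and 0.086 m and y of smallbox3_mid in the frame of carton between -0.108 and 0.108 m and z of smallbox3_mid in the frame of carton between -0.005 and 0.056 m and value of joint turntable below 0.1 rad), for 0.2 s.
2. the turntable is in its second index notch (value of joint turntable between 1.531 and 1.611 rad), for 0.3 s.
At the end, for the whole second after the job is handed in: Top brackets and small boxes at rest inside the carton, brackets flat within 15 deg; turntable in its second notch (0.04 rad); knob within 0.15 rad of the long mark; lock home (over 28 of 32 mm); lower brackets within 25 mm of where they lay (all of step 2 and x of top1_mid in the frame of carton between -0.086 and 0.086 m and y of top1_mid in the frame of carton between -0.108 and 0.108 m and z of top1_mid in the frame of carton between -0.005 and 0.056 m and (angle between top1_mid's own z axis and vertical below 0.26 rad or angle between top1_mid's own z axis and vertical above 2.88 rad) and x of top2_mid in the frame of carton between -0.086 and 0.086 m and y of top2_mid in the frame of carton between -0.108 and 0.108 m and z of top2_mid in the frame of carton between -0.005 and 0.056 m and (angle between top2_mid's own z axis and vertical below 0.26 rad or angle between top2_mid's own z axis and vertical above 2.88 rad) and x of smallbox1_mid in the frame of carton between -0.086 and 0.086 m and y of smallbox1_mid in the frame of carton between -0.108 and 0.108 m and z of smallbox1_mid in the frame of carton between -0.005 and 0.056 m and x of smallbox2_mid in the frame of carton between -0.086 and 0.086 m and y of smallbox2_mid in the frame of carton between -0.108 and 0.108 m and z of smallbox2_mid in the frame of carton between -0.005 and 0.056 m and x of smallbox3_mid in the frame of carton between -0.086 and 0.086 m and y of smallbox3_mid in the frame of carton between -0.108 and 0.108 m and z of smallbox3_mid in the frame of carton between -0.005 and 0.056 m and value of joint pressure_knob between 2.468 and 2.768 rad and value of joint knob_lock above 0.028 m and distance of each of lower1_mid, lower2_mid from where it was at the start of the episode below 0.025 m and linear speed of each of top1, top2, smallbox1, smallbox2, smallbox3 below 0.03 m/s); the robot touches nothing.
It fails at once if the lock pushed towards the knob's rim (more than 20 mm) while the knob is not at the long mark (more than 0.2 rad off) (value of joint knob_lock above 0.02 m and (value of joint pressure_knob below 2.418 rad or value of joint pressure_knob above 2.818 rad)).
It fails at once if a bystander (tape dispenser, scanner) pushed more than 30 mm (distance of any of tape_dispenser, code_scanner from where it was at the start of the episode above 0.03 m).
Of top2, smallbox1, smallbox2, smallbox3 only 2 to 4 are there at a start; the rules pass over those that are not, and their reading is None.
At some moment in a run one of smallbox1, smallbox2, smallbox3 may be knocked a few centimetres aside while the robot is not near it.
Once in a run the grip may slacken for a moment while it holds something.
It also fails if it takes over 210 s, if anything falls off the work surface, if the arm or the gripper's body presses on something with over 40 N, if the wrist force passes 120 N, or if a joint passes its speed limit or range.

### The arm

A 6-joint arm with a two-finger parallel gripper is mounted at the origin on the work surface. World frame = base frame: x ahead of the robot, y to its left, z up, the work surface at z = 0. Lengths are in m, angles in rad, forces in N, time in s.
With the tool pointing down it reaches from about 0.225 to 0.875 m from the base axis. Payload 3.4 kg.
Tool frame: the origin (TCP) lies at the very end of the fingers, on their centre line; the grasp point (between the pads) lies 19 mm behind it; z points along the fingers, y is the line along which they close (so a half turn about z gives the same grasp; the last joint's range is limited). The gripper opens to 85 mm and grips with 20 to 120 N. Pads are 22 mm wide; open, the fingers measure 114 mm over their backs; the gripper's body (76 mm by 85 mm) begins 54 mm behind the grasp point. The pads swing forward as they close: fully open they stand 13 mm farther back than shut.
Start: joints at [0.985, 0.276, 1.505, -0, 1.361, -0.121], TCP at [0.258, 0.514, 0.231] pointing down, gripper open.
Joint ranges: [-2.89, 2.89], [-0.75, 2.08], [0.22, 2.7], [-1.18, 4.32], [0.11, 2.71], [-2.7, 2.7]. Speed limits (rad/s): [2.57, 2.57, 3.14, 3.14, 3.14, 3.14].

### API

Orientations are given as a unit quaternion [w, x, y, z].
In Python, from rig import manip, vision, workorder gives the robot as it stands.
- The arm moves only by the tool send_rows, never from a script. Its arguments are lists of equal length, an entry for each row: "delta_pos": the shift along the tool's x, y, z in mm, a list of three; "spin": the turn about the tool's z in degrees; "gripper": the closure, from 0 (fully open) to 1 (shut). In form: {"delta_pos": [[tx, ty, tz], ...], "spin": [spin, ...], "gripper": [gripper, ...]}. A call has 1 to 10 rows; each row is the pose to reach, as a shift and turn from the pose commanded when the call began, along the tool's axes at that moment; what a row does not reach only later rows make up. A row lasts 1/8 s, in which the tool goes at most 62.5 mm and 10.7 degrees, less where a joint would pass 70% of its speed; a pose out of reach is approached as far as the arm can. A call with a gripper value outside its range is refused whole. The fingers move at their own pace and stop on an object; "squeeze" is the grip in N (left out, the last holds). Time passes only in rows, so rows that repeat a pose let the fingers close. It gives the time, the measured TCP pose, the force, the opening and the grip force at its end, in the units of the state.
- manip.get_obs(): the state, without advancing time (a new reading comes with each control period).
- vision.read_camera(name): name is "scene" or "side" or "wrist"; returns a dict with "pixels" (400x640x3 uint8, blue, green, red), "z_map" (400x640 float32, m along the optical axis (not along the pixel's ray), 0 where there is no reading), "camera_matrix" (3x3 intrinsics, pixels), "xyz" and "attitude" of the camera in the world. Camera axes: x right, y down, z forward; pixel columns grow to the right and rows downward; lengths in m; the calibration is good to about 2 mm. A picture is of the moment at which its call begins.
- workorder.sign_off(): hands the job in; it is judged then, once.
The state is a dict: "time": time; "joints": joint angles; "qvel": joint speeds; "tau": joint torques, N m; "eef_pos": TCP position; "ee_rot": TCP orientation; "force": force on the tool from outside, world axes, zero at the start; "torque": the same for the moment, N m; "opening": opening from 0.0 (shut) to 1.0 (fully open); "grip_force": force on a finger pad.
Only numpy, scipy, OpenCV 4.12 (cv2) and the standard library are available. Lean on these libraries where they do the work, as an engineer would, in place of code of your own. Each camera call takes 0.05 s, during which the arm holds its last target. There are 200 camera calls.

## Working session

There is one attempt and no reset: what is moved stays moved. The work goes in short steps, Python scripts to look and compute and a tool call to move; the robot and the scene stay as the last step left them, time stands still between calls to the robot, and variables do not carry over. Pictures are saved under pics/ and viewed, at most 14 in all, crops included, and the job is handed in when it is done.

Besides the shell and the picture viewer there is one more tool, called after ">>>" as name(argument=value, ...), one argument or row to a line, values as JSON. send_rows: Moves the arm, as the interface text tells. Its arguments: {"type":"object","properties":{"delta_pos":{"type":"array"},"spin":{"type":"array"},"gripper":{"type":"array"},"squeeze":{"type":"number"}},"required":["delta_pos","spin","gripper"]}

```bash
ls; mkdir -p pics; cat > h.py <<'E'
import numpy as np, cv2
from rig import manip, vision, workorder
from scipy.spatial.transform import Rotation as R
def rot(q): return R.from_quat([q[1],q[2],q[3],q[0]]).as_matrix()
def cam(n):
    c=vision.read_camera(n); K=np.array(c["camera_matrix"]); A=np.array(c["attitude"],float)
    A=rot(A) if A.size==4 else A
    z=c["z_map"]; v,u=np.mgrid[0:400,0:640]
    P=np.stack([(u-K[0,2])/K[0,0]*z,(v-K[1,2])/K[1,1]*z,z],-1)@A.T+np.array(c["xyz"])
    P[z==0]=np.nan
    return c["pixels"],P,K,A,np.array(c["xyz"])
E
python3 - <<'E'
from h import *
o=manip.get_obs();print({k:np.round(v,3) for k,v in o.items()})
for n in("scene","side"):
    im,P,K,A,t=cam(n);cv2.imwrite(f"pics/{n}0.png",im);np.save(f"{n}0.npy",P);print(n,K[0,0],K[0,2],K[1,2],t,A.round(3).tolist())
E
```

```text
pics
{'time': np.float64(0.0), 'joints': array([ 0.985,  0.277,  1.506, -0.   ,  1.361, -0.121]), 'qvel': array([ 0.001, -0.   ,  0.001,  0.002, -0.001,  0.   ]), 'tau': array([-1.0000e-03, -4.1677e+01, -2.4580e+01,  0.0000e+00,  1.1000e-02,
        0.0000e+00]), 'eef_pos': array([0.257, 0.514, 0.23 ]), 'ee_rot': array([-0.   ,  0.23 ,  0.973, -0.001]), 'force': array([0.423, 0.642, 0.154]), 'torque': array([ 0.031, -0.003,  0.023]), 'grip_force': np.float64(0.0), 'opening': np.float64(1.006)}
scene 434.03855853789025 318.58822660696967 191.16435490410052 [1.18890727 0.55438839 1.27611941] [[-0.628, 0.637, -0.448], [0.778, 0.507, -0.371], [-0.009, -0.581, -0.814]]
side 431.9295096729407 321.91923673925976 196.69299955346213 [ 0.43393526 -0.83349393  1.00118848] [[0.998, -0.039, 0.058], [-0.068, -0.715, 0.695], [0.014, -0.698, -0.716]]
```

View pics/scene0.png

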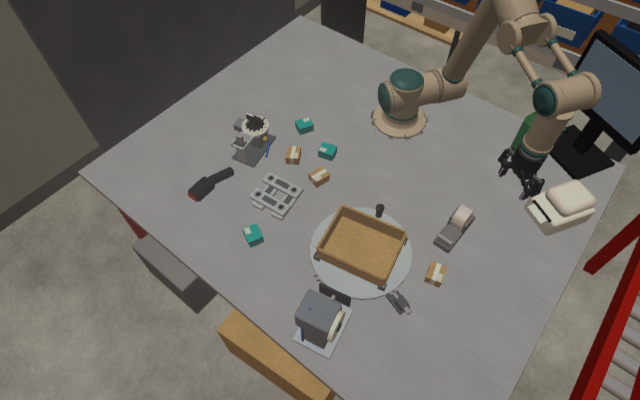

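View pics/side0.png

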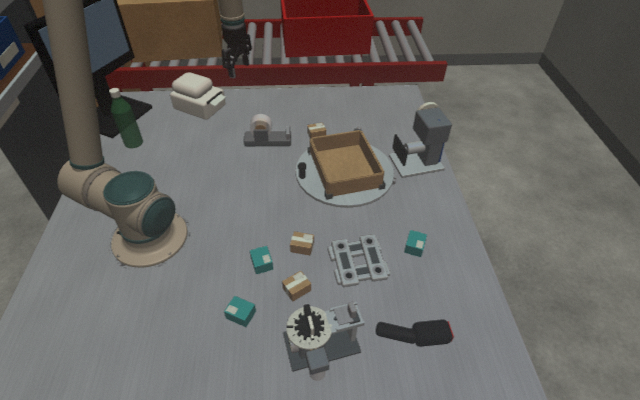

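The scene view shows the carton at (361,245), turning knob at (380,210), pile at (277,193) and regulator at (252,130). The brown cardboard boxes are at (293,155), (318,176) and (436,272). The turquoise look-alikes at (304,125), (327,150) and (253,234) stay. The side view agrees with this: brown boxes at (302,243), (297,286) and (317,131).

```bash
cat > m.py <<'E'
from h import *
ims={n:cv2.imread(f"pics/{n}0.png") for n in("scene","side")}
Ps={n:np.load(f"{n}0.npy") for n in("scene","side")}
def rect(X,name):
    X=X[:, :2]; r=cv2.minAreaRect((X*1000).astype(np.float32)); print(name,len(X),np.round(r[0],1),np.round(r[1],1),round(r[2],1))
for n in ims:
    im,P=ims[n],Ps[n]; hsv=cv2.cvtColor(im,cv2.COLOR_BGR2HSV); z=P[...,2]; r=np.hypot(P[...,0]-.45,P[...,1]-.1)
    print(n,"bench z",np.nanmedian(z[(r<.4)]))
    m=((z>.028)&(z<.045)&(r<.6)).astype(np.uint8)
    k,lab,st,ce=cv2.connectedComponentsWithStats(m)
    for i in range(1,k):
        if st[i,4]>50:
            X=P[lab==i]; h=np.median(hsv[lab==i],0); rect(X,f"z28-45 {ce[i].round()} hsv{h} zmed{np.median(X[:,2]):.3f}")
    for lo,hi,nm in((.086,.1,"rim94"),(.075,.1,'knobtop86'),(.1,.112,'rim109'),(.113,.15,'grip/tab')):
        m=((z>lo)&(z<hi)&(r<.6)).astype(np.uint8);k,lab,st,ce=cv2.connectedComponentsWithStats(m)
        for i in range(1,k):
            if st[i,4]>15: rect(P[lab==i],f"{nm} {ce[i].round()} hsv{np.median(hsv[lab==i],0)} z{np.median(P[lab==i][:,2]):.3f}")
im=ims["side"]
a=cv2.resize(im[225:385,210:470],None,fx=3,fy=3,interpolation=cv2.INTER_CUBIC);cv2.imwrite("pics/c1.png",a)
E
python3 m.py
```

```text
scene bench z 0.0030486286901412196
z28-45 [399. 122.] hsv[ 17.  63. 101.] zmed0.035 140 [37.9 19.3] [ 68.6 133.8] 25.9
z28-45 [304. 123.] hsv[ 86. 157. 137.] zmed0.035 161 [ 284.2 -265.9] [54.6 62.9] 65.7
z28-45 [261. 142.] hsv[19. 17. 73.] zmed0.036 59 [ 469.7 -328.2] [30.7 67.4] 49.3
z28-45 [327. 149.] hsv[ 86. 153. 138.] zmed0.035 181 [ 332.5 -109.4] [56.3 64.3] 14.5
z28-45 [293. 153.] hsv[ 19.  85. 157.] zmed0.035 180 [ 429.4 -199. ] [64.7 50.4] 32.8
z28-45 [318. 175.] hsv[ 19.   88.5 158. ] zmed0.035 206 [447.5 -59.1] [54.9 63. ] 71.9
z28-45 [204. 185.] hsv[10. 13. 57.] zmed0.037 393 [ 712.4 -351.3] [ 57.7 176.9] 89.6
z28-45 [282. 185.] hsv[ 48.   8. 142.] zmed0.032 384 [ 562.6 -133.5] [ 47.4 150.8] 7.3
z28-45 [269. 201.] hsv[ 53.   7. 143.] zmed0.032 431 [ 644.6 -120.9] [ 46.9 151.6] 6.8
z28-45 [378. 216.] hsv[ 48.   8. 159.] zmed0.031 210 [456.7 206.2] [ 29.7 174.5] 12.3
z28-45 [361. 273.] hsv[ 60.   6. 159.] zmed0.031 2195 [625.1 264. ] [259.3 363.8] 17.4
z28-45 [362. 245.] hsv[ 18. 115. 156.] zmed0.034 2708 [585.2 231. ] [150.1 212.6] 11.1
z28-45 [252. 233.] hsv[ 86. 158. 1
[... 4881 characters left out ...]
90.  8. 64.] z0.104 21 [900.4 260.3] [49.5  6.9] 12.3
rim109 [160. 229.] hsv[80. 27. 48.] z0.107 65 [ 66.1 -51.5] [93.1 20.1] 48.6
rim109 [127. 230.] hsv[18. 43. 78.] z0.107 45 [-27.3 -56.9] [ 8.2 59.6] 66.4
rim109 [346. 318.] hsv[ 97.  11. 128.] z0.108 325 [ 535.2 -343.5] [65.6 58.2] 12.2
rim109 [308. 327.] hsv[60. 11. 51.] z0.109 283 [ 449.  -365.5] [62.6 69.5] 80.9
grip/tab [429. 137.] hsv[83.  8. 64.] z0.136 266 [859.4 264.6] [ 70.4 124.6] 52.8
grip/tab [138. 220.] hsv[70. 39. 57.] z0.135 703 [-26.1 -39.9] [100.5 243.1] 85.8
grip/tab [351. 309.] hsv[ 75.   8. 107.] z0.136 122 [ 540.6 -343.2] [24.5 27.4] 9.8
grip/tab [308. 320.] hsv[60. 11. 51.] z0.141 332 [ 446.8 -362.9] [61.2 39.8] 74.9
```

View pics/c1.png

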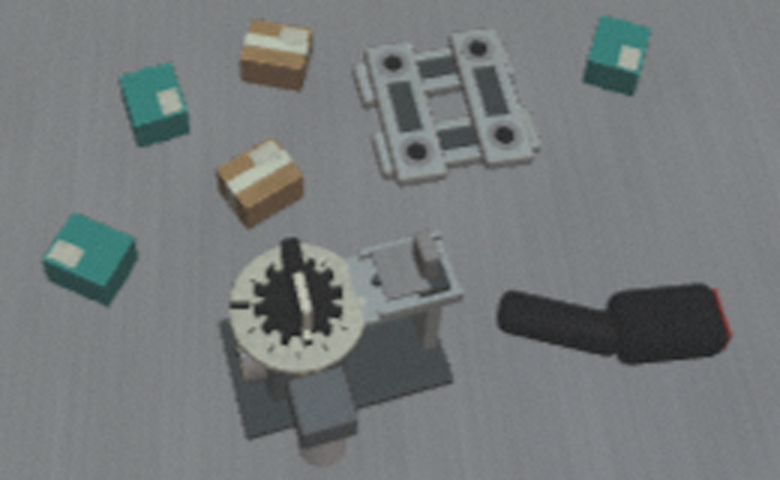

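The crop shows brown boxes at crop (277,55) and (260,182), which are the cardboard ones to pack. The turquoise ones at (155,103), (90,258) and (617,55) are look-alikes. Two brackets lie crosswise on top, at (405,110) and (490,95). The pointer's white line points down to (307,330), and the heavy mark is at left (240,305). Both top brackets are present. I'll move above the first one and look from close by.

```bash
cat >> h.py <<'E'
def go(x,y,z,a=None,pr=True):
    "deltas in tool axes (mm) and spin (deg) to world goal (m), closing axis angle a deg (mod 180)"
    o=manip.get_obs(); M=rot(o["ee_rot"]); p=np.array(o["eef_pos"])
    d=M.T@(np.array([x,y,z])-p)*1000; ya=np.degrees(np.arctan2(M[1,1],M[0,1])); s=0
    if a is not None:
        s=(ya-a+90)%180-90; j1=np.degrees(np.arctan2(y,x)); j6=j1-(ya-s)
        j6=(j6+180)%360-180
        print("j6 after",round(j6,1))
    print("delta",d.round(1),"spin",round(s,1),"| at",p.round(4),"ya",round(ya,1),"F",np.round(o["force"],1),"open",round(float(o["opening"]),3),"t",round(float(o["time"]),2))
E
python3 -c "
from h import *
go(.559,-.136,.2,6.5)"
```

```text
j6 after -20.2
delta [-560.7 -445.5   31.1] spin 56.9 | at [0.2575 0.5136 0.2305] ya 63.4 F [ 0.5 -0.3  0.9] open 0.998 t 0.1
```

>>> send_rows(
  delta_pos=[
    [-280,-223,0],
    [-280,-223,0],
    [-280,-223,0],
    [-280,-223,0],
    [-280,-223,0],
    [-280,-223,0],
    [-561,-445,31],
    [-561,-445,31],
    [-561,-445,31],
    [-561,-445,31],
  ],
  spin=[28,28,28,28,28,28,57,57,57,57],
  gripper=[0.27,0.27,0.27,0.27,0.27,0.27,0.27,0.27,0.27,0.27],
  squeeze=60,
)

```text
time: 1.35
eef_pos: [0.514, -0.0384, 0.2094]
ee_rot: [-0.0, 0.667, 0.745, 0.0]
force: [0.0, 0.6, -0.7]
opening: 0.731
grip_force: 0.0
```

```bash
python3 -c "
from h import *
go(.559,-.136,.2,6.5)"
```

```text
j6 after -20.2
delta [-102.    34.     9.3] spin -0.2 | at [ 0.514  -0.0384  0.2094] ya 6.3 F [ 0.   0.6 -0.7] open 0.731 t 1.35
```

>>> send_rows(
  delta_pos=[
    [-102,34,9],
    [-102,34,9],
    [-102,34,9],
    [-102,34,9],
  ],
  spin=[0,0,0,0],
  gripper=[0.27,0.27,0.27,0.27],
)

```text
time: 1.85
eef_pos: [0.5579, -0.1335, 0.2001]
ee_rot: [-0.001, 0.667, 0.745, -0.0]
force: [-0.6, -0.7, 0.8]
opening: 0.73
grip_force: 0.0
```

```bash
cat >> h.py <<'E'
def comps(P,lo,hi,im=None,amin=150,clip=None):
    z=P[...,2]; m=((z>lo)&(z<hi)).astype(np.uint8); m=cv2.morphologyEx(m,cv2.MORPH_OPEN,np.ones((3,3)))
    k,lab,st,ce=cv2.connectedComponentsWithStats(m); hsv=cv2.cvtColor(im,cv2.COLOR_BGR2HSV)
    for i in range(1,k):
        if st[i,4]<amin: continue
        X=P[lab==i]; r=cv2.minAreaRect((X[:,:2]*1000).astype(np.float32))
        print("px",ce[i].round().astype(int),st[i,:4],"hsv",np.median(hsv[lab==i],0),"z",round(float(np.median(X[:,2])),4),"c",np.round(r[0],1),"wh",np.round(r[1],1),"ang",round(r[2],1))
E
python3 -c "
from h import *
go(.559,-.136,.2,6.5)
im,P,K,A,t=cam('wrist');cv2.imwrite('pics/w1.png',im)
print(t,A.round(2).tolist())
comps(P,.026,.045,im)
print();comps(P,.012,.02,im)"
```

```text
j6 after -20.2
delta [-2.6  0.8  0.1] spin -0.2 | at [ 0.5579 -0.1335  0.2001] ya 6.3 F [-0.6 -0.7  0.8] open 0.73 t 1.85
[ 0.54840507 -0.05567288  0.34373252] [[0.99, 0.11, 0.03], [0.11, -0.95, -0.3], [-0.0, 0.3, -0.95]]
px [195  78] [152  35  88  86] hsv [ 18.  102.5 139. ] z 0.0369 c [444.  -61.4] wh [50.2 61.4] ang 74.5
px [ 62 125] [19 86 86 79] hsv [ 86. 176. 118.] z 0.0368 c [ 329.4 -112.7] wh [51.7 60.7] ang 16.0
px [412 170] [381  92  65 160] hsv [106.  33. 132.] z 0.0329 c [ 640.  -124.4] wh [ 46.8 148.5] ang 5.2
px [321 174] [295  97  53 159] hsv [106.  31. 132.] z 0.033 c [ 558.5 -137.7] wh [ 46. 149.] ang 6.7
px [568 143] [522 100  93  88] hsv [ 86. 180. 122.] z 0.0369 c [770.2 -79.8] wh [61.  51.7] ang 66.9
px [174 231] [133 196  83  71] hsv [ 18.  95. 137.] z 0.0369 c [ 424.6 -202.6] wh [62.4 50.5] ang 31.4
px [ 32 277] [  0 243  71  69] hsv [ 86. 174. 117.] z 0.0367 c [ 280.8 -268.4] wh [52.1 60.9] ang 61.8
px [294 349] [286 342  15  19] hsv [30. 14. 55.] z 0.0352 c [ 553.5 -326.1] wh [10.4 22.2] ang 45.6
px [377 366] [353 350  49  34] hsv [15. 11. 25.] z 0.03 c [ 644
[... 442 characters left out ...]
27] [283 103  13  51] hsv [105.  29. 149.] z 0.0165 c [524.1 -95.4] wh [10.7 45.8] ang 6.9
px [445 126] [441 104   7  40] hsv [100.  16. 140.] z 0.0163 c [665.1 -75.1] wh [ 5.9 35.2] ang 7.1
px [437 206] [431 183  11  44] hsv [105.  28. 150.] z 0.0166 c [ 674.5 -153. ] wh [ 9.2 44.7] ang 5.4
px [364 207] [346 185  38  45] hsv [106.  36. 101.] z 0.017 c [ 603.8 -164.1] wh [36.  46.4] ang 7.1
px [293 209] [289 188   9  44] hsv [105.  25. 144.] z 0.0165 c [ 534.5 -173.8] wh [ 8.1 44.5] ang 7.6
px [ 51 252] [ 23 237  57  32] hsv [ 86. 136.  46.] z 0.016 c [ 292.1 -246.4] wh [ 3.3 60.3] ang 62.2
px [378 348] [353 341  52  18] hsv [60.  11.  20.5] z 0.0162 c [ 646.6 -327.5] wh [12.8 60.3] ang 86.1
```

View pics/w1.png

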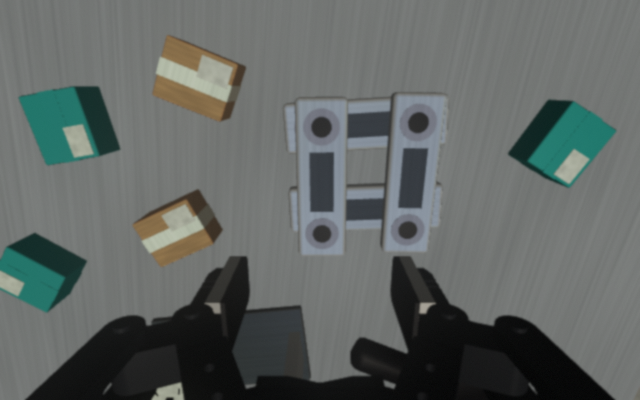

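The wrist view shows the two top brackets at (321,174) and (412,170), the lower ones showing at either side, and both near brown boxes. The sizes and heights match. The gap centre under the first bracket is at y≈-0.130, so I'll grip there.

>>> send_rows(
  delta_pos=[
    [2.5,0,60],
    [2.5,0,110],
    [2.5,0,145],
    [2.5,0,165],
    [2.5,0,180],
    [2.5,0,190],
    [2.5,0,190],
  ],
  spin=[-0.4,-0.4,-0.4,-0.4,-0.4,-0.4,-0.4],
  gripper=[0.27,0.27,0.27,0.27,0.27,0.27,0.27],
)

```text
time: 2.78
eef_pos: [0.5583, -0.1311, 0.0106]
ee_rot: [-0.0, 0.664, 0.748, -0.0]
force: [0.7, -0.6, -0.2]
opening: 0.73
grip_force: 0.0
```

>>> send_rows(
  delta_pos=[
    [0,0,0],
    [0,0,0],
    [0,0,0],
    [0,0,0],
    [0,0,0],
  ],
  spin=[0,0,0,0,0],
  gripper=[0.8,0.8,0.8,0.8,0.8],
  squeeze=80,
)

```text
time: 3.4
eef_pos: [0.5592, -0.1318, 0.012]
ee_rot: [0.001, 0.664, 0.748, 0.0]
force: [0.2, 0.0, 6.4]
opening: 0.522
grip_force: 82.6
```

>>> send_rows(
  delta_pos=[
    [0,0,-15],
    [0,0,-40],
    [0,0,-90],
    [0,0,-140],
    [0,0,-180],
    [0,0,-180],
  ],
  spin=[0,0,0,0,0,0],
  gripper=[0.8,0.8,0.8,0.8,0.8,0.8],
)

```text
time: 4.15
eef_pos: [0.5605, -0.1324, 0.1948]
ee_rot: [0.004, 0.664, 0.748, 0.002]
force: [-0.1, 0.3, -2.3]
opening: 0.517
grip_force: 82.5
```

```bash
python3 -c "
from h import *
c=np.radians(11.5);C=np.array([.597,.2355]);ux=np.array([np.cos(c),np.sin(c)]);uy=np.array([-ux[1],ux[0]])
p=C-.035*ux+.0*uy;print(p)
go(*p,.2,11.5)"
```

```text
[0.56270264 0.22852212]
j6 after 10.6
delta [358.1  44.8  -6.2] spin -4.7 | at [ 0.5605 -0.1324  0.1948] ya 6.8 F [-0.1  0.3 -2.3] open 0.517 t 4.15
```

>>> send_rows(
  delta_pos=[
    [60,8,-6],
    [120,16,-6],
    [180,23,-6],
    [240,31,-6],
    [300,38,-6],
    [345,43,-6],
    [358,45,-6],
    [358,45,-6],
    [358,45,-6],
  ],
  spin=[-1,-2,-3,-4,-4.7,-4.7,-4.7,-4.7,-4.7],
  gripper=[0.8,0.8,0.8,0.8,0.8,0.8,0.8,0.8,0.8],
)

```text
time: 5.28
eef_pos: [0.5606, 0.2277, 0.196]
ee_rot: [-0.0, 0.633, 0.774, -0.001]
force: [-0.2, -0.2, -2.7]
opening: 0.519
grip_force: 82.3
```

```bash
python3 -c "
from h import *
go(.5627,.2285,.2,11.5)
im,P,K,A,t=cam('wrist');cv2.imwrite('pics/w2.png',im)
comps(P,.088,.099,im,60)
print();comps(P,.0315,.04,im)
print();comps(P,.076,.09,im,60);print();comps(P,.15,.22,im)"
```

```text
j6 after 10.6
delta [ 0.3  2.2 -4. ] spin -0.1 | at [0.5606 0.2277 0.196 ] ya 11.4 F [-0.2 -0.2 -2.7] open 0.519 t 5.28
px [391 111] [234  25 294 284] hsv [ 17. 114. 139.] z 0.0942 c [595.5 246. ] wh [189.2 209.1] ang 11.3
px [626 211] [608 146  32 117] hsv [90. 51.  4.] z 0.093 c [782.8 266.3] wh [ 3.8 88.5] ang 10.6

px [394 134] [260  48 219 242] hsv [ 18. 123. 148.] z 0.0349 c [597.9 234.2] wh [172.9 217.3] ang 11.4
px [188 396] [177 391  24   9] hsv [ 16. 136. 105.] z 0.0361 c [466.4 -42.2] wh [24.6  9.4] ang 3.8

px [250  61] [248  40   5  43] hsv [ 15. 103.  74.] z 0.0836 c [494.5 310.7] wh [ 1.5 26.3] ang 8.6
px [452  41] [437  40  30   3] hsv [ 15. 118.  81.] z 0.0821 c [624.9 350.1] wh [23.3  0.3] ang 11.3
px [488 167] [464  40  49 269] hsv [ 15. 121.  53.] z 0.0832 c [681.4 254.1] wh [ 11.4 211.5] ang 14.1
px [253 116] [251 102   5  30] hsv [15. 98. 75.] z 0.0834 c [501.6 275.1] wh [ 0.6 20.3] ang 11.4
px [619 192] [597 129  43 128] hsv [90. 51.  5.] z 0.0832 c [781.7 271.8] wh [ 5.7 99.2] ang 9.7
px [180 193] [162 176  38  36] hsv [90.  7. 41.] z 0.084 c [454.7 206.4] wh [27.  27.1] ang 61.2
px [452 314] [444 312  15   6] hsv [ 15. 136.  59.] z 0.0798 c [692.8 143.6] wh [13.1  1.9] ang 9.4

px [320 241] [229 114 182 268] hsv [101.  25. 142.] z 0.2169 c [557.3 239.9] wh [ 71.5 113.9] ang 9.2
```

View pics/w2.png

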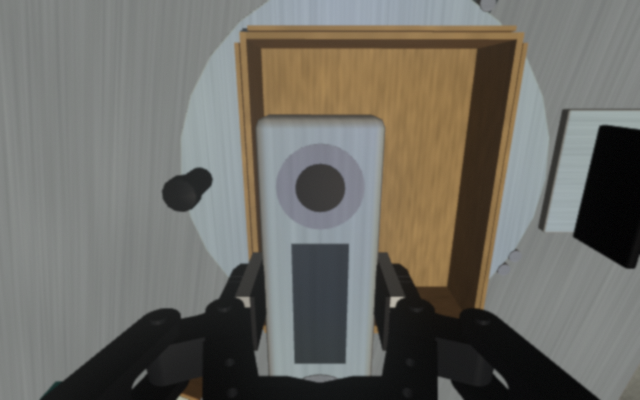

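The wrist view shows the bracket held squarely over the carton, the black knob top at (180,193), and the floor rectangle matching 172×216 mm at 11.4°. I'll lay it down on the left half.

>>> send_rows(
  delta_pos=[
    [6,3,40],
    [6,3,80],
    [6,3,110],
    [6,3,135],
    [6,3,150],
    [6,3,158],
    [6,3,163],
    [6,3,163],
  ],
  spin=[0,0,0,0,0,0,0,0],
  gripper=[0.8,0.8,0.8,0.8,0.8,0.8,0.8,0.8],
)

```text
time: 6.32
eef_pos: [0.5684, 0.2361, 0.0357]
ee_rot: [0.004, 0.633, 0.774, 0.005]
force: [8.0, 2.0, -3.3]
opening: 0.52
grip_force: 86.0
```

>>> send_rows(
  delta_pos=[
    [0,0,0],
    [0,0,0],
    [0,0,0],
    [0,0,-10],
    [0,0,-60],
    [0,0,-120],
    [0,0,-165],
    [0,0,-165],
  ],
  spin=[0,0,0,0,0,0,0,0],
  gripper=[0.36,0.36,0.36,0.36,0.36,0.36,0.36,0.36],
)

```text
time: 7.32
eef_pos: [0.5659, 0.2359, 0.2047]
ee_rot: [0.003, 0.633, 0.774, 0.005]
force: [0.0, -0.1, -0.6]
opening: 0.64
grip_force: 0.0
```

```bash
python3 -c "
from h import *
im,P,K,A,t=cam('wrist');cv2.imwrite('pics/w3.png',im)
comps(P,.045,.06,im);comps(P,.02,.0295,im)
go(.641,-.120,.2,5.8)"
```

```text
px [454 174] [435  57  37 244] hsv [ 15. 125.  57.] z 0.0526 c [680.1 250.7] wh [  5.7 217. ] ang 11.4
px [323 179] [296  99  56 165] hsv [107.  26. 147.] z 0.0509 c [570.8 230.8] wh [ 46.1 149.7] ang 11.2
px [254 168] [251 129   7  79] hsv [ 15. 108.  73.] z 0.0525 c [509.5 235.2] wh [ 0.6 70. ] ang 11.3
px [569 186] [553 132  34 111] hsv [90. 26. 10.] z 0.0537 c [781.7 271.8] wh [ 6.8 99.5] ang 8.9
px [194 184] [182 177  20  20] hsv [90. 13. 39.] z 0.0525 c [459.1 211.6] wh [ 7.5 20.6] ang 48.7
px [319 298] [260 290 122  13] hsv [ 15. 126.  65.] z 0.0527 c [590.8 122.8] wh [117.   11.9] ang 6.1
j6 after -16.4
delta [-363.6    4.9    1.7] spin 5.6 | at [0.5642 0.2354 0.2018] ya 11.4 F [-0.   0.7 -0.5] open 0.644 t 7.38
```

The bracket lies flat at (0.571,0.231), but the knuckles brushed the wall on the way down (8 N). I'll push it further left with shut fingers so the second bracket fits near the middle.

>>> send_rows(
  delta_pos=[
    [-6,53,0],
    [-6,53,50],
    [-6,53,100],
    [-6,53,130],
    [-6,53,150],
    [-6,53,161],
    [-6,53,161],
  ],
  spin=[0,0,0,0,0,0,0],
  gripper=[1,1,1,1,1,1,1],
)

```text
time: 8.25
eef_pos: [0.615, 0.2399, 0.0365]
ee_rot: [-0.001, 0.633, 0.774, -0.001]
force: [-0.1, 1.1, -0.3]
opening: 0.001
grip_force: 0.0
```

>>> send_rows(
  delta_pos=[
    [0,-7,0],
    [0,-14,0],
    [0,-21,0],
    [0,-28,0],
    [0,-34,0],
    [0,-40,0],
    [0,-40,0],
    [0,-34,0],
    [0,-34,-60],
    [0,-34,-120],
  ],
  spin=[0,0,0,0,0,0,0,0,0,0],
  gripper=[1,1,1,1,1,1,1,1,1,1],
)

```text
time: 9.5
eef_pos: [0.5806, 0.2331, 0.1568]
ee_rot: [-0.002, 0.633, 0.774, -0.003]
force: [2.0, 0.5, 0.7]
opening: 0.002
grip_force: 0.0
```

>>> send_rows(
  delta_pos=[
    [0,0,-40],
    [0,0,-40],
    [0,0,-40],
  ],
  spin=[0,0,0],
  gripper=[0.27,0.27,0.27],
)

```text
time: 9.88
eef_pos: [0.5811, 0.2332, 0.1959]
ee_rot: [-0.001, 0.633, 0.774, -0.002]
force: [0.6, 0.1, -0.5]
opening: 0.639
grip_force: 0.0
```

```bash
python3 -c "
from h import *
im,P,K,A,t=cam('wrist')
comps(P,.045,.06,im)
go(.641,-.120,.2,5.8)"
```

```text
px [236 147] [228  47  18 207] hsv [15. 99. 72.] z 0.0525 c [508.8 239. ] wh [  2.8 172.9] ang 10.6
px [446 163] [430  48  32 243] hsv [ 15. 123.  59.] z 0.0527 c [681.2 254.7] wh [  3.6 209.6] ang 12.0
px [272 174] [240  92  62 170] hsv [105.  25. 147.] z 0.0509 c [539.9 225.1] wh [ 46.1 148.4] ang 11.8
px [566 183] [550 127  34 117] hsv [94. 26. 11.] z 0.0536 c [781.7 272. ] wh [ 6.2 99.3] ang 9.0
px [176 180] [164 172  21  22] hsv [80. 13. 38.] z 0.0523 c [458.9 210.8] wh [ 9.1 21.1] ang 45.4
px [321 298] [258 293 124  10] hsv [ 15. 127.  66.] z 0.0528 c [601.2 125.2] wh [115.1   2.6] ang 11.5
j6 after -16.4
delta [-358.1  -11.3   -4.5] spin 5.7 | at [0.5809 0.2332 0.1954] ya 11.5 F [ 0.5  0.1 -0.4] open 0.721 t 9.93
```

>>> send_rows(
  delta_pos=[
    [-60,-2,-4],
    [-120,-4,-4],
    [-180,-6,-4],
    [-240,-8,-4],
    [-300,-10,-4],
    [-340,-12,-4],
    [-356,-12,-4],
    [-356,-12,-4],
    [-356,-12,-4],
  ],
  spin=[1,2,3,4,5,5.7,5.7,5.7,5.7],
  gripper=[0.27,0.27,0.27,0.27,0.27,0.27,0.27,0.27,0.27],
)

```text
time: 11.05
eef_pos: [0.641, -0.1158, 0.2011]
ee_rot: [-0.001, 0.67, 0.742, 0.0]
force: [0.4, -0.3, -0.8]
opening: 0.725
grip_force: 0.0
```

```bash
python3 -c "
from h import *
im,P,K,A,t=cam('wrist')
comps(P,.026,.045,im);comps(P,.012,.02,im)
go(.6395,-.118,.01,5.8)"
```

```text
px [96 91] [54 49 87 84] hsv [ 18. 109. 137.] z 0.0368 c [444.2 -61.5] wh [50.9 61.6] ang 74.7
px [319 179] [294 102  53 158] hsv [106.  32. 131.] z 0.0329 c [ 640.  -124.6] wh [ 46.  149.2] ang 5.3
px [470 151] [427 109  88  86] hsv [ 86. 162. 132.] z 0.0369 c [770.4 -79.9] wh [60.5 50.8] ang 65.6
px [  5 154] [  0 131  16  38] hsv [ 86. 176.  43.] z 0.0316 c [ 357.2 -119.8] wh [ 7.3 31.9] ang 5.3
px [ 89 241] [ 47 207  85  69] hsv [ 18.  97. 136.] z 0.0369 c [ 424.9 -202.2] wh [62.4 50.1] ang 31.3
px [306 370] [279 356  64  26] hsv [15.  9. 27.] z 0.03 c [ 652.6 -336.4] wh [27.2 71.8] ang 87.7
px [382 375] [358 369  42  19] hsv [45. 14. 17.] z 0.0321 c [ 727.9 -335.1] wh [45.4 12.3] ang 1.3
px [141 103] [133  77  16  53] hsv [ 16. 103.  68.] z 0.016 c [473.3 -69. ] wh [48.9  2.3] ang 75.2
px [ 13 134] [  0 100  28  64] hsv [ 86. 170.  41.] z 0.0158 c [ 353.4 -106.5] wh [ 3.2 58. ] ang 16.1
px [350 129] [345 103  10  51] hsv [104.5  25.  143. ] z 0.0163 c [662.8 -71.8] wh [ 8.8 45.8] ang 7.3
px [244 135] [191 107 103  56] hsv [100.  22. 126.] z 0.0169 c [566.3 -88.1] wh [95.5 46. ] ang 9.7
px [349 213] [343 191  13  44] hsv [105.  28. 147.] z 0.0166 c [ 673.  -153.7] wh [12.5 45.3] ang 7.0
px [250 216] [204 193  91  47] hsv [101.  22. 126.] z 0.0169 c [ 575.3 -168. ] wh [90.6 45.8] ang 8.2
px [124 224] [110 205  30  40] hsv [16. 92. 59.] z 0.0161 c [ 450.7 -188.4] wh [ 3.1 46.5] ang 32.4
px [331 362] [311 353  41  18] hsv [60. 12. 21.] z 0.016 c [ 675.5 -335.2] wh [ 3.3 50.8] ang 72.5
px [377 363] [353 360  50  12] hsv [60. 13. 18.] z 0.0162 c [ 728.2 -332. ] wh [57.8 11.1] ang 15.7
j6 after -16.3
delta [ -2.4  -1.7 191.4] spin 0.1 | at [ 0.6411 -0.1157  0.2015] ya 5.9 F [-0.4 -0.3 -0.3] open 0.733 t 11.1
```

>>> send_rows(
  delta_pos=[
    [-2,-2,60],
    [-2,-2,110],
    [-2,-2,145],
    [-2,-2,165],
    [-2,-2,180],
    [-2,-2,191],
    [-2,-2,191],
  ],
  spin=[0,0,0,0,0,0,0],
  gripper=[0.27,0.27,0.27,0.27,0.27,0.27,0.27],
)

```text
time: 11.98
eef_pos: [0.6395, -0.1193, 0.0104]
ee_rot: [-0.0, 0.67, 0.742, -0.0]
force: [-0.3, -0.2, 0.5]
opening: 0.728
grip_force: 0.0
```

>>> send_rows(
  delta_pos=[
    [0,0,0],
    [0,0,0],
    [0,0,0],
    [0,0,0],
    [0,0,0],
  ],
  spin=[0,0,0,0,0],
  gripper=[0.8,0.8,0.8,0.8,0.8],
)

```text
time: 12.6
eef_pos: [0.6406, -0.12, 0.0119]
ee_rot: [0.001, 0.671, 0.742, 0.001]
force: [0.0, 1.4, 5.5]
opening: 0.525
grip_force: 58.6
```

>>> send_rows(
  delta_pos=[
    [0,0,-15],
    [0,0,-40],
    [0,0,-90],
    [0,0,-140],
    [0,0,-180],
    [0,0,-180],
  ],
  spin=[0,0,0,0,0,0],
  gripper=[0.8,0.8,0.8,0.8,0.8,0.8],
)

```text
time: 13.35
eef_pos: [0.6416, -0.1205, 0.1949]
ee_rot: [0.004, 0.671, 0.742, 0.002]
force: [1.4, -0.3, -2.6]
opening: 0.515
grip_force: 87.8
```

```bash
python3 -c "
from h import *
go(.6113,.2436,.2,11.4)"
```

```text
j6 after 10.3
delta [365.3   6.5  -6.2] spin -5.6 | at [ 0.6416 -0.1205  0.1949] ya 5.8 F [ 1.4 -0.3 -2.6] open 0.515 t 13.35
```

>>> send_rows(
  delta_pos=[
    [60,1,-6],
    [120,2,-6],
    [180,3,-6],
    [240,4,-6],
    [300,5,-6],
    [350,6,-6],
    [365,6,-6],
    [365,6,-6],
    [365,6,-6],
  ],
  spin=[-1,-2,-3,-4,-5,-5.6,-5.6,-5.6,-5.6],
  gripper=[0.8,0.8,0.8,0.8,0.8,0.8,0.8,0.8,0.8],
)

```text
time: 14.48
eef_pos: [0.6089, 0.2421, 0.1959]
ee_rot: [-0.0, 0.634, 0.773, -0.001]
force: [-0.7, 0.4, -3.1]
opening: 0.518
grip_force: 87.6
```

```bash
python3 -c "
from h import *
im,P,K,A,t=cam('wrist')
comps(P,.15,.22,im)
go(.6113,.2436,.035,11.4)"
```

```text
px [320 240] [229 111 182 271] hsv [101.  25. 145.] z 0.2167 c [605.2 254.5] wh [ 71.5 115.2] ang 12.3
j6 after 10.3
delta [  1.3   2.7 161.2] spin -0.1 | at [0.609  0.242  0.1962] ya 11.3 F [ 0.1 -0.  -3.5] open 0.517 t 14.53
```

>>> send_rows(
  delta_pos=[
    [1,3,40],
    [1,3,80],
    [1,3,110],
    [1,3,135],
    [1,3,150],
    [1,3,158],
    [1,3,163],
    [1,3,163],
  ],
  spin=[0,0,0,0,0,0,0,0],
  gripper=[0.8,0.8,0.8,0.8,0.8,0.8,0.8,0.8],
)

```text
time: 15.52
eef_pos: [0.612, 0.2455, 0.0342]
ee_rot: [0.0, 0.634, 0.774, 0.0]
force: [0.1, 0.1, -2.7]
opening: 0.517
grip_force: 87.6
```

>>> send_rows(
  delta_pos=[
    [0,0,0],
    [0,0,0],
    [0,0,0],
    [0,0,-10],
    [0,0,-60],
    [0,0,-120],
    [0,0,-165],
    [0,0,-165],
  ],
  spin=[0,0,0,0,0,0,0,0],
  gripper=[0.38,0.38,0.38,0.38,0.38,0.38,0.38,0.38],
)

```text
time: 16.52
eef_pos: [0.6144, 0.2463, 0.2049]
ee_rot: [0.003, 0.634, 0.774, 0.005]
force: [0.4, 0.1, -1.2]
opening: 0.62
grip_force: 0.0
```

```bash
python3 -c "
from h import *
im,P,K,A,t=cam('wrist');cv2.imwrite('pics/w4.png',im)
comps(P,.045,.06,im)
go(.444,-.0615,.18,74.5)"
```

```text
px [192 132] [181  57  22 154] hsv [ 15. 105.  74.] z 0.0529 c [504.4 261.2] wh [  3.8 127.3] ang 9.9
px [401 114] [396  58  11 115] hsv [ 15. 104.  66.] z 0.0524 c [669.5 312.3] wh [ 1.8 91.8] ang 12.1
px [315 178] [288  98  56 165] hsv [106.  25. 153.] z 0.0509 c [612.  240.9] wh [ 46.  149.2] ang 10.9
px [231 178] [197 100  66 165] hsv [101.  21. 148.] z 0.0509 c [539.9 224.7] wh [ 46.6 149.1] ang 11.7
px [513 186] [501 133  26 110] hsv [105.  26.  22.] z 0.0536 c [781.8 271.7] wh [ 5.  99.5] ang 9.3
px [623 161] [613 150  25  24] hsv [30.  7. 30.] z 0.0522 c [868.5 316. ] wh [24.3 10.1] ang 72.8
px [137 186] [125 178  21  22] hsv [60.  7. 36.] z 0.0525 c [459.6 210.2] wh [ 9.5 21.4] ang 39.7
px [393 225] [390 197   7  57] hsv [ 15. 105.  64.] z 0.0528 c [688.3 218.7] wh [ 0.8 57.2] ang 11.2
px [205 251] [198 212  14  81] hsv [ 15. 105.  71.] z 0.0529 c [524.4 160.3] wh [ 1.6 82. ] ang 11.5
px [319 298] [260 294 120   9] hsv [ 15. 124.  70.] z 0.0526 c [637.9 132.6] wh [116.5   2.6] ang 11.4
j6 after -82.4
delta [-268.  -226.2   20.4] spin -63.1 | at [0.6128 0.2458 0.2018] ya 11.4 F [-0.3  0.1 -0.5] open 0.622 t 16.57
```

View pics/w4.png

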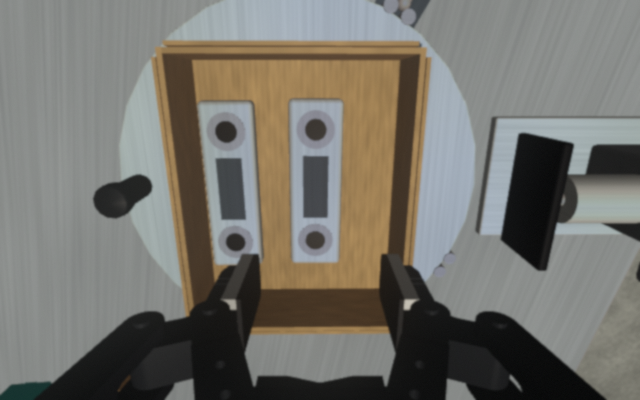

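Both brackets lie flat in the carton, at pixels (231,178) and (315,178). Next is box a at (0.444,-0.061).

>>> send_rows(
  delta_pos=[
    [-45,-38,0],
    [-90,-76,0],
    [-135,-114,0],
    [-180,-152,5],
    [-225,-190,10],
    [-255,-215,15],
    [-268,-226,20],
    [-268,-226,20],
    [-268,-226,20],
  ],
  spin=[-9,-18,-27,-36,-45,-54,-63,-63,-63],
  gripper=[0,0,0,0,0,0,0,0,0],
)

```text
time: 17.7
eef_pos: [0.443, -0.0612, 0.1783]
ee_rot: [-0.0, 0.137, 0.991, 0.0]
force: [-0.1, -0.6, 0.3]
opening: 1.004
grip_force: 0.0
```

```bash
python3 -c "
from h import *
im,P,K,A,t=cam('wrist')
comps(P,.026,.045,im)
go(.444,-.0615,.008,74.6)"
```

```text
px [214  63] [163  11 103 103] hsv [ 86. 161. 125.] z 0.037 c [ 329.3 -113. ] wh [50.3 61. ] ang 16.0
px [19 61] [ 0 16 41 89] hsv [ 86. 185. 112.] z 0.0366 c [ 287.2 -256.3] wh [24.7 60.6] ang 61.4
px [563 209] [493  87 147 256] hsv [ 84.  18. 139.] z 0.0308 c [536.9 134.3] wh [ 98.2 243.1] ang 63.7
px [320 185] [290 149  61  73] hsv [ 18.  99. 131.] z 0.037 c [444.1 -61.5] wh [50.2 61.1] ang 74.3
px [156 206] [111 164  92  85] hsv [ 18.  97. 129.] z 0.0369 c [ 424.2 -202.4] wh [60.6 51.2] ang 31.7
px [ 39 262] [  0 237  84  60] hsv [30.  9. 30.] z 0.0365 c [ 439.9 -321.3] wh [62.7 40.8] ang 16.3
px [617 306] [588 254  52 114] hsv [ 18. 130. 124.] z 0.0351 c [632.3 183.3] wh [129.5  44.6] ang 9.4
j6 after -82.5
delta [ -0.9  -0.3 170.5] spin -0.3 | at [ 0.4433 -0.0611  0.1785] ya 74.3 F [-0.   0.3  0. ] open 1.001 t 17.75
```

>>> send_rows(
  delta_pos=[
    [-1,0,55],
    [-1,0,100],
    [-1,0,135],
    [-1,0,155],
    [-1,0,165],
    [-1,0,170],
    [-1,0,170],
  ],
  spin=[0,0,0,0,0,0,0],
  gripper=[0,0,0,0,0,0,0],
)

```text
time: 18.62
eef_pos: [0.4445, -0.0619, 0.009]
ee_rot: [0.0, 0.136, 0.991, -0.0]
force: [0.9, 0.0, 0.8]
opening: 1.003
grip_force: 0.0
```

>>> send_rows(
  delta_pos=[
    [0,0,0],
    [0,0,0],
    [0,0,0],
    [0,0,0],
    [0,0,0],
    [0,0,0],
  ],
  spin=[0,0,0,0,0,0],
  gripper=[0.8,0.8,0.8,0.8,0.8,0.8],
  squeeze=50,
)

```text
time: 19.38
eef_pos: [0.4446, -0.0622, 0.0096]
ee_rot: [0.001, 0.136, 0.991, 0.0]
force: [0.3, 0.4, 6.8]
opening: 0.575
grip_force: 52.9
```

>>> send_rows(
  delta_pos=[
    [0,0,-15],
    [0,0,-40],
    [0,0,-90],
    [0,0,-140],
    [0,0,-180],
    [0,0,-190],
    [0,0,-190],
  ],
  spin=[0,0,0,0,0,0,0],
  gripper=[0.8,0.8,0.8,0.8,0.8,0.8,0.8],
)

```text
time: 20.25
eef_pos: [0.4435, -0.062, 0.1982]
ee_rot: [-0.0, 0.136, 0.991, 0.0]
force: [-0.5, 0.5, -4.1]
opening: 0.575
grip_force: 52.9
```

```bash
python3 -c "
from h import *
go(.6249,.1764,.2,11.4)"
```

```text
j6 after 4.4
delta [-110.5  278.5   -1.9] spin 63.0 | at [ 0.4435 -0.062   0.1982] ya 74.4 F [-0.5  0.5 -4.1] open 0.575 t 20.25
```

>>> send_rows(
  delta_pos=[
    [-18,46,-2],
    [-36,92,-2],
    [-54,138,-2],
    [-72,184,-2],
    [-90,230,-2],
    [-105,265,-2],
    [-110,278,-2],
    [-110,278,-2],
    [-110,278,-2],
  ],
  spin=[9,18,27,36,45,54,63,63,63],
  gripper=[0.8,0.8,0.8,0.8,0.8,0.8,0.8,0.8,0.8],
)

```text
time: 21.38
eef_pos: [0.6235, 0.1752, 0.1988]
ee_rot: [-0.001, 0.633, 0.774, -0.002]
force: [-1.5, -0.2, -2.3]
opening: 0.57
grip_force: 53.1
```

```bash
python3 -c "
from h import *
im,P,K,A,t=cam('wrist')
comps(P,.15,.24,im)
go(.6249,.1764,.06,11.4)"
```

```text
px [320 283] [213 199 214 169] hsv [ 18. 112. 145.] z 0.2261 c [622.7 174.8] wh [76.8 62.1] ang 12.5
j6 after 4.4
delta [  1.1   1.8 139.5] spin 0.0 | at [0.6237 0.1751 0.1995] ya 11.4 F [ 1.2 -0.4 -2.8] open 0.575 t 21.43
```

>>> send_rows(
  delta_pos=[
    [1,2,40],
    [1,2,80],
    [1,2,105],
    [1,2,122],
    [1,2,132],
    [1,2,139],
    [1,2,139],
  ],
  spin=[0,0,0,0,0,0,0],
  gripper=[0.8,0.8,0.8,0.8,0.8,0.8,0.8],
)

```text
time: 22.3
eef_pos: [0.6267, 0.1773, 0.0619]
ee_rot: [0.0, 0.634, 0.774, 0.0]
force: [-0.3, -0.8, -2.8]
opening: 0.575
grip_force: 53.0
```

>>> send_rows(
  delta_pos=[
    [0,0,0],
    [0,0,0],
    [0,0,0],
    [0,0,-10],
    [0,0,-60],
    [0,0,-120],
    [0,0,-140],
    [0,0,-140],
  ],
  spin=[0,0,0,0,0,0,0,0],
  gripper=[0.3,0.3,0.3,0.3,0.3,0.3,0.3,0.3],
)

```text
time: 23.3
eef_pos: [0.6278, 0.1776, 0.2048]
ee_rot: [0.002, 0.634, 0.774, 0.002]
force: [-0.0, -0.3, -0.1]
opening: 0.698
grip_force: 0.0
```

```bash
python3 -c "
from h import *
im,P,K,A,t=cam('wrist')
comps(P,.045,.06,im);comps(P,.076,.09,im)
go(.4245,-.2024,.2,-58.6)"
```

```text
px [252 168] [177   0 224 235] hsv [ 15. 110.  68.] z 0.0529 c [600.1 219.8] wh [173.2 187.8] ang 11.4
px [404  83] [397   0  16 169] hsv [ 15. 111.  60.] z 0.0527 c [679.  265.3] wh [  0.9 129.8] ang 11.3
px [316  74] [287   2  60 147] hsv [105.  24. 143.] z 0.0509 c [608.4 259.9] wh [ 46.1 110.6] ang 10.9
px [226  96] [189   5  71 189] hsv [ 98.  19. 141.] z 0.0509 c [540.1 224.1] wh [ 46.5 149.8] ang 11.8
px [529 104] [515  42  30 127] hsv [100.  26.  19.] z 0.0537 c [781.9 271.7] wh [ 3.1 99.3] ang 10.9
px [127 106] [117  94  18  27] hsv [60.  8. 32.] z 0.0521 c [460.9 208. ] wh [ 9.3 21. ] ang 17.5
px [631 143] [623 137  17  15] hsv [30.  9. 30.] z 0.0529 c [878.3 260.6] wh [ 4.7 13.2] ang 28.4
px [167  28] [160   0  14  58] hsv [ 15. 108.  70.] z 0.0831 c [502.4 270.9] wh [ 1.6 37.1] ang 11.5
px [419  21] [416   0   8  43] hsv [ 15. 105.  61.] z 0.0837 c [670.1 309.5] wh [ 0.9 27.5] ang 11.2
px [552 105] [534  36  38 141] hsv [90. 20. 13.] z 0.0833 c [781.7 271.8] wh [ 3.6 99.3] ang 10.8
px [285 186] [167  44 254 206] hsv [ 15. 106.  67.] z 0.0834 c [603.6 203.3] wh [173.4 154.3] ang 11.2
px [603 109] [579  83  61  54] hsv [23. 19. 77.] z 0.0855 c [827.9 281. ] wh [45.4 38.2] ang 11.9
px [ 97 110] [76 91 43 39] hsv [60.  7. 33.] z 0.0838 c [455.  206.1] wh [26.9 27.7] ang 82.6
px [317 190] [285 152  66  78] hsv [ 18. 118. 154.] z 0.0869 c [625.8 177.1] wh [50.1 60.9] ang 11.0
j6 after 33.1
delta [-332.5 -273.1    2.2] spin 70.0 | at [0.6267 0.1774 0.2026] ya 11.4 F [-0.5 -0.9 -0.7] open 0.697 t 23.35
```

Box a sits at (0.626,0.177) with its top at 0.087, flat on the bracket. Next is box b.

>>> send_rows(
  delta_pos=[
    [-45,-37,0],
    [-90,-74,0],
    [-135,-111,0],
    [-180,-148,0],
    [-225,-185,0],
    [-270,-222,5],
    [-315,-258,10],
    [-332,-273,20],
    [-332,-273,20],
    [-332,-273,20],
  ],
  spin=[9,18,27,36,45,54,63,70,70,70],
  gripper=[0,0,0,0,0,0,0,0,0,0],
)

```text
time: 24.6
eef_pos: [0.4242, -0.2011, 0.181]
ee_rot: [-0.001, 0.963, 0.271, -0.0]
force: [-0.3, -0.2, -0.1]
opening: 0.999
grip_force: 0.0
```

```bash
python3 -c "
from h import *
im,P,K,A,t=cam('wrist');cv2.imwrite('pics/w5.png',im)
comps(P,.026,.045,im)
go(.4245,-.2024,.008,-58.6)"
```

```text
px [617  41] [590   5  50  66] hsv [10. 14. 20.] z 0.0299 c [ 639.  -339.7] wh [28.2 44.8] ang 71.8
px [527 131] [519 123  18  17] hsv [30. 14. 55.] z 0.0357 c [ 547.5 -321.5] wh [13.   5.1] ang 31.8
px [322 181] [293 146  60  72] hsv [ 18.  96. 148.] z 0.0369 c [ 424.5 -202.5] wh [61.2 50.1] ang 31.5
px [179 218] [142 184  78  70] hsv [ 86. 164. 126.] z 0.0368 c [ 329.5 -112.5] wh [50.8 61.3] ang 16.0
px [439 222] [429 200  23  46] hsv [112. 172.  94.] z 0.0366 c [ 447.7 -309.5] wh [36.8 13.4] ang 54.9
px [477 217] [458 206  56  26] hsv [30.  7. 38.] z 0.0356 c [ 472.3 -340.5] wh [18.9 55.2] ang 41.3
px [449 258] [443 250  14  19] hsv [30.  7. 39.] z 0.0365 c [ 424.7 -336.4] wh [18.6  2.4] ang 18.1
px [303 334] [265 301  77  67] hsv [ 86. 165. 125.] z 0.0368 c [ 280.7 -268.3] wh [51.  61.3] ang 62.3
j6 after 33.1
delta [ -0.8   1.4 173.3] spin 0.1 | at [ 0.4246 -0.201   0.1813] ya -58.5 F [ 0.5  0.3 -0.3] open 0.997 t 24.65
```

View pics/w5.png

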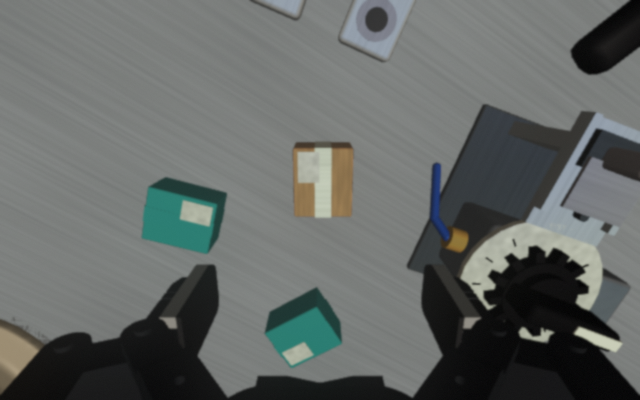

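The brown box is centred at (322,181), and the turquoise ones at (179,218) and (303,334) stay. The regulator is clear of the fingers.

>>> send_rows(
  delta_pos=[
    [-1,1,55],
    [-1,1,100],
    [-1,1,135],
    [-1,1,155],
    [-1,1,167],
    [-1,1,173],
    [-1,1,173],
  ],
  spin=[0,0,0,0,0,0,0],
  gripper=[0,0,0,0,0,0,0],
)

```text
time: 25.52
eef_pos: [0.4245, -0.2032, 0.0089]
ee_rot: [0.0, 0.963, 0.271, 0.0]
force: [-0.0, 0.6, 0.1]
opening: 1.002
grip_force: 0.0
```

>>> send_rows(
  delta_pos=[
    [0,0,0],
    [0,0,0],
    [0,0,0],
    [0,0,0],
    [0,0,0],
    [0,0,0],
  ],
  spin=[0,0,0,0,0,0],
  gripper=[0.8,0.8,0.8,0.8,0.8,0.8],
  squeeze=50,
)

```text
time: 26.28
eef_pos: [0.4245, -0.2036, 0.0096]
ee_rot: [0.001, 0.963, 0.27, 0.001]
force: [-0.1, -0.3, 5.7]
opening: 0.577
grip_force: 53.1
```

>>> send_rows(
  delta_pos=[
    [0,0,-15],
    [0,0,-40],
    [0,0,-90],
    [0,0,-140],
    [0,0,-180],
    [0,0,-190],
    [0,0,-190],
  ],
  spin=[0,0,0,0,0,0,0],
  gripper=[0.8,0.8,0.8,0.8,0.8,0.8,0.8],
)

```text
time: 27.15
eef_pos: [0.4236, -0.2031, 0.1982]
ee_rot: [-0.0, 0.963, 0.27, -0.0]
force: [-0.2, 0.6, -2.1]
opening: 0.579
grip_force: 52.7
```

```bash
python3 -c "
from h import *
go(.6118,.2411,.2,11.4)"
```

```text
j6 after 10.1
delta [ 391.9 -281.4   -1.7] spin -70.0 | at [ 0.4236 -0.2031  0.1982] ya -58.6 F [-0.2  0.6 -2.1] open 0.579 t 27.15
```

>>> send_rows(
  delta_pos=[
    [45,-33,-2],
    [90,-65,-2],
    [140,-100,-2],
    [190,-136,-2],
    [240,-172,-2],
    [290,-208,-2],
    [340,-244,-2],
    [380,-273,-2],
    [392,-281,-2],
    [392,-281,-2],
  ],
  spin=[-8,-16,-24,-32,-41,-50,-59,-66,-70,-70],
  gripper=[0.8,0.8,0.8,0.8,0.8,0.8,0.8,0.8,0.8,0.8],
)

```text
time: 28.4
eef_pos: [0.6114, 0.2414, 0.1971]
ee_rot: [-0.002, 0.633, 0.774, -0.002]
force: [0.0, 0.1, -1.8]
opening: 0.577
grip_force: 52.6
```

>>> send_rows(
  delta_pos=[
    [0,0,0],
    [0,0,0],
  ],
  spin=[0,0],
  gripper=[0.8,0.8],
)

```text
time: 28.65
eef_pos: [0.6119, 0.2394, 0.2003]
ee_rot: [-0.0, 0.634, 0.773, -0.001]
force: [0.2, -0.1, -1.5]
opening: 0.571
grip_force: 52.6
```

```bash
python3 -c "
from h import *
im,P,K,A,t=cam('wrist')
comps(P,.15,.24,im)
go(.6118,.2411,.06,11.4)"
```

```text
px [319 279] [213 195 214 169] hsv [ 18.  98. 146.] z 0.2276 c [610.5 241. ] wh [76.9 62. ] ang 12.1
j6 after 10.1
delta [  1.6   0.  140.7] spin -0.1 | at [0.6121 0.2396 0.2007] ya 11.3 F [-0.4 -0.1 -1.8] open 0.579 t 28.7
```

>>> send_rows(
  delta_pos=[
    [4,0,40],
    [4,0,80],
    [4,0,105],
    [4,0,122],
    [4,0,133],
    [4,0,140],
    [4,0,140],
  ],
  spin=[0,0,0,0,0,0,0],
  gripper=[0.8,0.8,0.8,0.8,0.8,0.8,0.8],
)

```text
time: 29.58
eef_pos: [0.6118, 0.2446, 0.0609]
ee_rot: [0.0, 0.634, 0.774, 0.0]
force: [-0.3, -0.3, -2.3]
opening: 0.578
grip_force: 52.6
```

>>> send_rows(
  delta_pos=[
    [0,0,0],
    [0,0,0],
    [0,0,0],
    [0,0,-10],
    [0,0,-60],
    [0,0,-120],
    [0,0,-140],
    [0,0,-140],
  ],
  spin=[0,0,0,0,0,0,0,0],
  gripper=[0.3,0.3,0.3,0.3,0.3,0.3,0.3,0.3],
)

```text
time: 30.58
eef_pos: [0.6129, 0.245, 0.2039]
ee_rot: [0.002, 0.634, 0.774, 0.002]
force: [-0.5, 0.1, 0.1]
opening: 0.7
grip_force: 0.0
```

```bash
python3 -c "
from h import *
im,P,K,A,t=cam('wrist')
comps(P,.045,.06,im);comps(P,.076,.09,im)
im,P,K,A,t=cam('scene'); comps(P,.028,.045,im,100)
go(.516,.464,.18,103)"
```

```text
px [197 154] [184  57  27 200] hsv [ 15. 105.  71.] z 0.0526 c [509.1 237.9] wh [  1.5 173. ] ang 11.4
px [402 153] [393  56  18 199] hsv [ 15. 109.  63.] z 0.0528 c [677.5 272.7] wh [  3.2 172.8] ang 12.2
px [318 121] [291  97  56  50] hsv [105.  24. 146.] z 0.051 c [601.7 294.5] wh [46.1 39.3] ang 11.1
px [234 177] [200  99  65 165] hsv [102.  21. 144.] z 0.0509 c [540.  224.7] wh [ 46.7 149.1] ang 12.0
px [517 186] [505 132  26 111] hsv [105.  27.  20.] z 0.0538 c [781.8 271.9] wh [ 4.2 99.3] ang 9.9
px [629 161] [619 149  21  25] hsv [30.  8. 29.] z 0.0524 c [868.3 315.5] wh [24. 10.] ang 75.7
px [140 186] [127 177  22  22] hsv [60.  7. 35.] z 0.0525 c [459.1 210. ] wh [10.  21.3] ang 39.7
px [271 298] [252 294  39   9] hsv [ 15. 120.  67.] z 0.0525 c [589.5 122.9] wh [37.7  2.4] ang 12.2
px [369 298] [349 294  39   9] hsv [ 15. 121.  70.] z 0.0529 c [681.2 141.1] wh [37.7  2.3] ang 11.0
px [185 167] [168  52  34 242] hsv [ 15. 103.  72.] z 0.0832 c [510.6 230. ] wh [  4.8 190.9] ang 10.1
px [410 165] [401  80  19 175] hsv [ 15. 102.  63.] z 0.0832 c [677.7 271.5] wh [  1.2 139.7
[... 1251 characters left out ...]
9] hsv [ 18. 114. 158.] z 0.0345 c [586.1 230.9] wh [148.3 212.7] ang 11.6
px [402 267] [395 256  17  24] hsv [ 54.   6. 162.] z 0.031 c [565.5 371.3] wh [90.4 42.5] ang 17.7
px [321 269] [313 259  16  20] hsv [ 75.   6. 158.] z 0.0307 c [731.  178.5] wh [65.2 43.3] ang 47.8
px [350 283] [339 271  22  22] hsv [ 75.   6. 162.] z 0.0309 c [713.6 278.2] wh [84.  43.4] ang 75.6
px [436 284] [426 273  21  23] hsv [ 19.  93. 161.] z 0.0364 c [551.9 484.6] wh [64.6 49.9] ang 14.7
px [402 303] [396 296  14  17] hsv [60.  9. 85.] z 0.0354 c [669.2 444. ] wh [52.  28.4] ang 72.1
j6 after 119.0
delta [234.  -49.9  20.2] spin 88.4 | at [0.611  0.2444 0.2001] ya 11.4 F [-0.7 -0.5  0.4] open 0.705 t 30.68
```

Box c has been knocked to about (0.549,0.482). I'll grip it across its 60 mm side, which needs almost no turn.

>>> send_rows(
  delta_pos=[
    [55,-3,0],
    [110,-6,0],
    [165,-10,5],
    [215,-13,10],
    [245,-15,20],
    [245,-15,20],
    [245,-15,20],
  ],
  spin=[-3,-3,-3,-3,-3,-3,-3],
  gripper=[0,0,0,0,0,0,0],
)

```text
time: 31.55
eef_pos: [0.5484, 0.4808, 0.1792]
ee_rot: [-0.0, 0.613, 0.79, -0.002]
force: [0.3, -0.8, 0.9]
opening: 0.999
grip_force: 0.0
```

```bash
python3 -c "
from h import *
im,P,K,A,t=cam('wrist');cv2.imwrite('pics/w6.png',im)
comps(P,.026,.045,im)
go(.548,.482,.008,14.5)"
```

```text
px [102 179] [  0 122 171 108] hsv [30. 10. 81.] z 0.0308 c [349.4 432.2] wh [ 60.5 143. ] ang 87.5
px [323 180] [287 151  73  60] hsv [ 18.  99. 136.] z 0.037 c [549.6 482.9] wh [59.9 50.4] ang 15.0
px [340 299] [216 226 245 151] hsv [104.  31. 151.] z 0.0311 c [601.6 396.8] wh [158.3 231.5] ang 84.1
j6 after 26.8
delta [  1.8  -0.2 171.9] spin -0.2 | at [0.5488 0.4806 0.1799] ya 14.3 F [ 1.  -0.9 -0.4] open 0.997 t 31.6
```

View pics/w6.png

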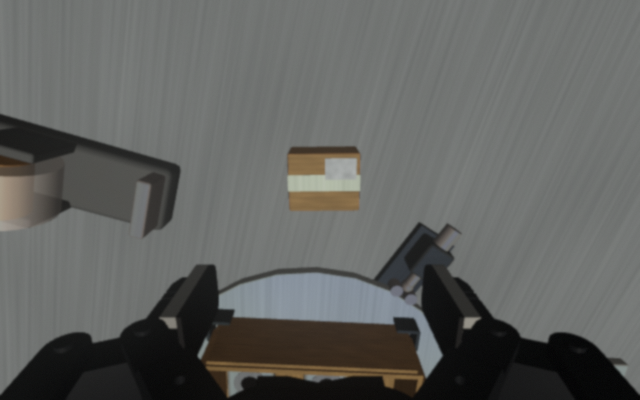

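The box is centred at (323,180), with the tape dispenser and plunger housing clear of the fingers.

>>> send_rows(
  delta_pos=[
    [2,1,55],
    [2,1,100],
    [2,1,135],
    [2,1,155],
    [2,1,166],
    [2,1,172],
    [2,1,172],
  ],
  spin=[-0.5,-0.5,-0.5,-0.5,-0.5,-0.5,-0.5],
  gripper=[0,0,0,0,0,0,0],
)

```text
time: 32.48
eef_pos: [0.5496, 0.4839, 0.0093]
ee_rot: [0.0, 0.61, 0.793, 0.0]
force: [0.6, 0.2, 0.5]
opening: 0.999
grip_force: 0.0
```

>>> send_rows(
  delta_pos=[
    [0,0,0],
    [0,0,0],
    [0,0,0],
    [0,0,0],
    [0,0,0],
  ],
  spin=[0,0,0,0,0],
  gripper=[0.8,0.8,0.8,0.8,0.8],
  squeeze=50,
)

```text
time: 33.1
eef_pos: [0.5499, 0.4847, 0.0103]
ee_rot: [0.0, 0.61, 0.793, 0.001]
force: [-0.7, 0.5, 4.6]
opening: 0.689
grip_force: 57.2
```

>>> send_rows(
  delta_pos=[
    [0,0,-15],
    [0,0,-40],
    [0,0,-90],
    [0,0,-140],
    [0,0,-180],
    [0,0,-190],
    [0,0,-190],
  ],
  spin=[0,0,0,0,0,0,0],
  gripper=[0.8,0.8,0.8,0.8,0.8,0.8,0.8],
)

```text
time: 33.98
eef_pos: [0.5487, 0.4837, 0.1982]
ee_rot: [-0.0, 0.61, 0.793, -0.0]
force: [0.1, 0.0, -3.3]
opening: 0.693
grip_force: 56.4
```

```bash
python3 -c "
from h import *
go(.5991,.3038,.2,11.4)"
```

```text
j6 after 15.5
delta [-186.9    2.5   -1.8] spin 3.5 | at [0.5487 0.4837 0.1982] ya 14.9 F [ 0.1  0.  -3.3] open 0.693 t 33.98
```

>>> send_rows(
  delta_pos=[
    [-50,1,-2],
    [-100,2,-2],
    [-150,2,-2],
    [-180,2,-2],
    [-187,2,-2],
    [-187,2,-2],
    [-187,2,-2],
  ],
  spin=[1,2,3,3.5,3.5,3.5,3.5],
  gripper=[0.8,0.8,0.8,0.8,0.8,0.8,0.8],
)

```text
time: 34.85
eef_pos: [0.5984, 0.3051, 0.1999]
ee_rot: [-0.001, 0.633, 0.774, -0.0]
force: [-0.5, -0.3, -3.0]
opening: 0.691
grip_force: 56.3
```

```bash
python3 -c "
from h import *
im,P,K,A,t=cam('wrist')
comps(P,.15,.24,im)
go(.5991,.3038,.061,11.4)"
```

```text
px [320 286] [198 214 243 143] hsv [ 18. 116. 142.] z 0.2265 c [597.6 303.7] wh [86.7 51.3] ang 12.0
j6 after 15.5
delta [ -1.5   0.5 139.2] spin 0.1 | at [0.5984 0.3051 0.2002] ya 11.5 F [ 0.  -0.3 -2.6] open 0.69 t 34.9
```

>>> send_rows(
  delta_pos=[
    [0,0,40],
    [0,0,80],
    [0,0,105],
    [0,0,122],
    [0,0,133],
    [0,0,139],
    [0,0,139],
  ],
  spin=[0,0,0,0,0,0,0],
  gripper=[0.8,0.8,0.8,0.8,0.8,0.8,0.8],
)

```text
time: 35.78
eef_pos: [0.5993, 0.3039, 0.062]
ee_rot: [0.0, 0.634, 0.774, 0.0]
force: [0.5, -1.2, -2.2]
opening: 0.688
grip_force: 56.2
```

>>> send_rows(
  delta_pos=[
    [0,0,0],
    [0,0,0],
    [0,0,0],
    [0,0,-10],
    [0,0,-60],
    [0,0,-120],
    [0,0,-140],
    [0,0,-140],
  ],
  spin=[0,0,0,0,0,0,0,0],
  gripper=[0.18,0.18,0.18,0.18,0.18,0.18,0.18,0.18],
)

```text
time: 36.78
eef_pos: [0.6002, 0.3043, 0.2049]
ee_rot: [0.001, 0.634, 0.774, 0.003]
force: [-0.0, -0.9, 0.3]
opening: 0.82
grip_force: 0.0
```

```bash
python3 -c "
from h import *
im,P,K,A,t=cam('wrist');cv2.imwrite('pics/w7.png',im)
comps(P,.076,.09,im);comps(P,.045,.06,im)
go(.455,.2065,.2,101.4)"
```

```text
px [191 207] [181 143  21 132] hsv [ 15. 103.  69.] z 0.0832 c [503.2 267.5] wh [  1.8 111.9] ang 11.4
px [408 200] [402 143  13 115] hsv [15. 99. 59.] z 0.0832 c [670.4 308.1] wh [ 1.1 97.6] ang 11.4
px [318 223] [278 161  79 133] hsv [ 18. 116. 150.] z 0.0869 c [604.9 271.8] wh [ 60.3 112.7] ang 12.0
px [524 262] [510 210  32 110] hsv [105.  26.  12.] z 0.0834 c [781.6 272.2] wh [ 7.9 99.5] ang 7.4
px [591 254] [548 228  92  61] hsv [23. 19. 68.] z 0.0839 c [839.3 291.2] wh [78.  37.8] ang 23.4
px [129 267] [111 252  36  31] hsv [60.  7. 36.] z 0.0838 c [454.8 206.3] wh [27.  26.8] ang 78.2
px [624 295] [616 287  17  18] hsv [33.  9. 28.] z 0.0847 c [876.3 266.3] wh [ 8.  20.9] ang 37.8
px [320 329] [292 297  57  65] hsv [ 18. 119. 147.] z 0.0869 c [625.8 177.3] wh [50.  62.2] ang 11.0
px [324 367] [230 300 172  79] hsv [ 15. 134.  59.] z 0.0827 c [640.9 140.8] wh [173.8  71.5] ang 38.2
px [100   3] [86  0 25 10] hsv [15.  22.  89.5] z 0.0559 c [411.7 406. ] wh [12.8  5.7] ang 22.6
px [193 122] [181 119  28  11] hsv [90. 15. 65.] z 0.0506 c [487.7 333.6] wh [22.2  7.5] ang 25.3
px 
[... 335 characters left out ...]
7] hsv [102.  20. 136.] z 0.0509 c [540.  225.3] wh [ 46.2 148.8] ang 11.9
px [506 248] [495 200  26 100] hsv [105.  30.  19.] z 0.0538 c [781.6 272.1] wh [ 7.  99.6] ang 8.0
px [614 225] [600 214  40  28] hsv [30.  8. 28.] z 0.0522 c [874.  319.3] wh [39.5 19.2] ang 53.8
px [150 247] [137 240  22  19] hsv [60.  8. 33.] z 0.0525 c [457.4 211.9] wh [11.  21.5] ang 62.4
px [257 349] [222 344  71  11] hsv [ 15. 130.  61.] z 0.0526 c [572.2 119.7] wh [71.9  3.5] ang 11.6
px [369 349] [348 344  42  11] hsv [ 15. 132.  64.] z 0.0528 c [683.5 141.6] wh [42.   9.1] ang 22.0
j6 after 103.0
delta [ -67.  -160.5    2.4] spin 90.0 | at [0.5992 0.3038 0.2027] ya 11.4 F [-1.3  0.  -1. ] open 0.821 t 36.83
```

View pics/w7.png

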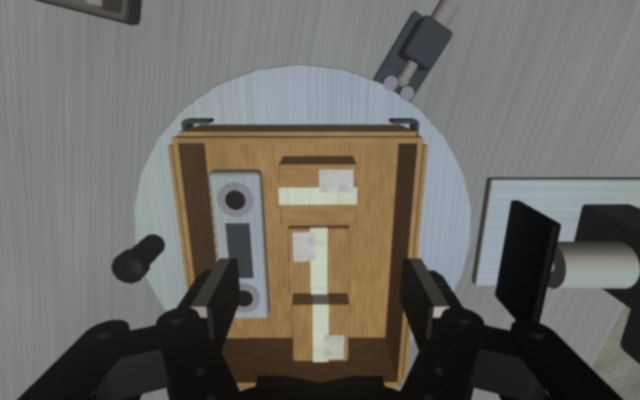

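The carton holds both brackets flat and all three boxes, at (318,190), (320,260) and (320,329). The turning knob is at (129,267), which is (0.455,0.2065) in the world. I'll grip it with the fingers along the tangent and swing it round.

>>> send_rows(
  delta_pos=[
    [-10,-20,2],
    [-20,-40,2],
    [-30,-60,2],
    [-40,-80,2],
    [-50,-110,2],
    [-60,-140,2],
    [-67,-160,2],
    [-67,-160,2],
    [-67,-160,2],
    [-67,-160,2],
  ],
  spin=[10,20,30,40,50,60,70,80,90,90],
  gripper=[0.2,0.2,0.2,0.2,0.2,0.2,0.2,0.2,0.2,0.2],
)

```text
time: 38.08
eef_pos: [0.4543, 0.2062, 0.1982]
ee_rot: [0.0, 0.995, 0.1, -0.002]
force: [0.0, 0.7, 0.9]
opening: 0.8
grip_force: 0.0
```

>>> send_rows(
  delta_pos=[
    [0,0,0],
    [0,0,0],
  ],
  spin=[0,0],
  gripper=[0.2,0.2],
)

```text
time: 38.33
eef_pos: [0.4552, 0.2065, 0.1993]
ee_rot: [0.0, 0.995, 0.1, -0.0]
force: [-0.3, -0.2, -0.5]
opening: 0.798
grip_force: 0.0
```

```bash
python3 -c "
from h import *
im,P,K,A,t=cam('wrist');comps(P,.079,.089,im)
go(.455,.2065,.045,-78.6)"
```

```text
px [162  56] [153   0  20 114] hsv [ 15. 122.  67.] z 0.0843 c [527.4 330.8] wh [72.3  4. ] ang 13.5
px [222   2] [183   0  77   5] hsv [ 16. 124.  83.] z 0.085 c [569.6 295.7] wh [ 1.8 49.5] ang 12.0
px [480  56] [471   0  19 114] hsv [ 15. 118.  53.] z 0.0842 c [570. 119.] wh [72.6  1.8] ang 11.2
px [321 192] [303 175  36  34] hsv [90. 12. 39.] z 0.084 c [455.  206.1] wh [26.4 27.1] ang 11.5
px [ 38 281] [  0 250  55  86] hsv [15. 31. 93.] z 0.0842 c [323.9 417.6] wh [84.2 35.9] ang 26.1
j6 after 103.0
delta [ -0.2  -0.  154.4] spin 0.0 | at [0.4553 0.2066 0.1994] ya -78.6 F [ 0.2 -0.5  0.5] open 0.798 t 38.38
```

>>> send_rows(
  delta_pos=[
    [0,0,50],
    [0,0,95],
    [0,0,125],
    [0,0,142],
    [0,0,152],
    [0,0,152],
    [0,0,152],
  ],
  spin=[0,0,0,0,0,0,0],
  gripper=[0.2,0.2,0.2,0.2,0.2,0.2,0.2],
)

```text
time: 39.25
eef_pos: [0.4561, 0.2068, 0.0485]
ee_rot: [-0.0, 0.995, 0.099, 0.001]
force: [0.1, -0.2, 0.6]
opening: 0.798
grip_force: 0.0
```

>>> send_rows(
  delta_pos=[
    [0,0,0],
    [0,0,0],
    [0,0,0],
    [0,0,0],
    [0,0,0],
    [0,0,0],
    [0,0,0],
  ],
  spin=[0,0,0,0,0,0,0],
  gripper=[0.9,0.9,0.9,0.9,0.9,0.9,0.9],
  squeeze=30,
)

```text
time: 40.12
eef_pos: [0.4558, 0.206, 0.0484]
ee_rot: [0.001, 0.995, 0.099, 0.0]
force: [0.2, -3.1, 5.9]
opening: 0.297
grip_force: 29.5
```

>>> send_rows(
  delta_pos=[
    [0.6,12.7,0],
    [2.2,25.4,0],
    [5,37.8,0],
    [8.8,49.9,0],
    [13.7,61.7,0],
    [19.6,73,0],
    [26.4,83.7,0],
    [34.2,93.8,0],
    [42.8,103.2,0],
    [42.8,103.2,0],
  ],
  spin=[-5,-10,-15,-20,-25,-30,-35,-40,-45,-45],
  gripper=[0.9,0.9,0.9,0.9,0.9,0.9,0.9,0.9,0.9,0.9],
)

```text
time: 41.38
eef_pos: [0.518, 0.1136, 0.0482]
ee_rot: [-0.0, 0.881, 0.473, 0.0]
force: [-2.0, -1.2, 5.8]
opening: 0.295
grip_force: 30.6
```

```bash
python3 -c "
from h import *
o=manip.get_obs();d=np.array(o['eef_pos'])[:2]-[.5979,.2342];print(np.hypot(*d),np.degrees(np.arctan2(d[1],d[0]))%360-191.4, o['force'],o['opening'])
go(.6268,.0911,.047,11.4)"
```

```text
0.14465422485995877 45.060412214576644 [-1.97753879 -1.2321917   5.82520682] 0.29516419563430474
j6 after -3.1
delta [ 41.4 103.1   1.2] spin -45.0 | at [0.518  0.1136 0.0482] ya -33.6 F [-2.  -1.2  5.8] open 0.295 t 41.38
```

>>> send_rows(
  delta_pos=[
    [0.6,12.7,0],
    [2.2,25.4,0],
    [5,37.8,0],
    [8.8,49.9,0],
    [13.7,61.7,0],
    [19.6,73,0],
    [26.4,83.7,0],
    [33.5,93.8,0],
    [41.5,103.2,0],
    [42.5,105,0],
  ],
  spin=[-5,-10,-15,-20,-25,-30,-35,-40,-45,-45.5],
  gripper=[0.9,0.9,0.9,0.9,0.9,0.9,0.9,0.9,0.9,0.9],
)

```text
time: 42.62
eef_pos: [0.6267, 0.0921, 0.0481]
ee_rot: [-0.002, 0.63, 0.777, -0.0]
force: [-2.7, 3.3, 5.7]
opening: 0.298
grip_force: 30.7
```

>>> send_rows(
  delta_pos=[
    [0,0,0],
    [0,0,0],
    [0,0,0],
  ],
  spin=[0,0,0],
  gripper=[0.9,0.9,0.9],
)

```text
time: 43.0
eef_pos: [0.6272, 0.0921, 0.0482]
ee_rot: [-0.001, 0.63, 0.777, -0.0]
force: [-3.4, 2.2, 6.0]
opening: 0.295
grip_force: 30.8
```

```bash
python3 -c "
from h import *
o=manip.get_obs();d=np.array(o['eef_pos'])[:2]-[.5979,.2342];print(np.hypot(*d),np.degrees(np.arctan2(d[1],d[0]))%360-191.4, o['force'],o['opening'])
im,P,K,A,t=cam('side');comps(P,.089,.098,im,60)
im,P,K,A,t=cam('scene');comps(P,.089,.098,im,60)"
```

```text
0.14511631372387226 90.24015273953526 [-3.39342117  2.16450783  5.9635295 ] 0.2952472249375868
```

>>> send_rows(
  delta_pos=[
    [0,0,0],
    [0,0,0],
    [0,0,0],
    [0,0,0],
    [0,0,-15],
    [0,0,-60],
    [0,0,-110],
    [0,0,-150],
    [0,0,-150],
  ],
  spin=[0,0,0,0,0,0,0,0,0],
  gripper=[0.2,0.2,0.2,0.2,0.2,0.2,0.2,0.2,0.2],
)

```text
time: 44.22
eef_pos: [0.6312, 0.0912, 0.2033]
ee_rot: [0.004, 0.63, 0.776, 0.003]
force: [-0.4, -0.6, 0.1]
opening: 0.799
grip_force: 0.0
```

```bash
python3 -c "
from h import *
im,P,K,A,t=cam('wrist');comps(P,.076,.089,im)
m=cv2.minAreaRect
cv2.imwrite('pics/w8.png',im)
a=np.radians(11.4);e=np.array([.597,.2342])
o=manip.get_obs();d=np.array([.6267,.0921])
go(.455,-.3605,.26,-90)"
```

```text
px [157  54] [147   0  21 111] hsv [ 15. 117.  59.] z 0.0828 c [501.5 164.1] wh [ 2.6 71.7] ang 12.0
px [469  55] [459   0  21 114] hsv [ 15. 112.  48.] z 0.0827 c [713.  207.9] wh [ 3.  74.4] ang 10.0
px [588  30] [576   0  25  62] hsv [90. 32.  8.] z 0.0826 c [787.7 241.3] wh [ 5.8 39.4] ang 16.6
px [313 189] [296 172  35  35] hsv [105.  12.  43.] z 0.084 c [626.1  92.1] wh [27.  26.7] ang 36.1
j6 after -128.4
delta [-406.1 -263.5  -60.4] spin -78.1 | at [0.6297 0.0911 0.2006] ya 11.9 F [ 0.4 -0.9 -0.5] open 0.795 t 44.27
```

View pics/w8.png

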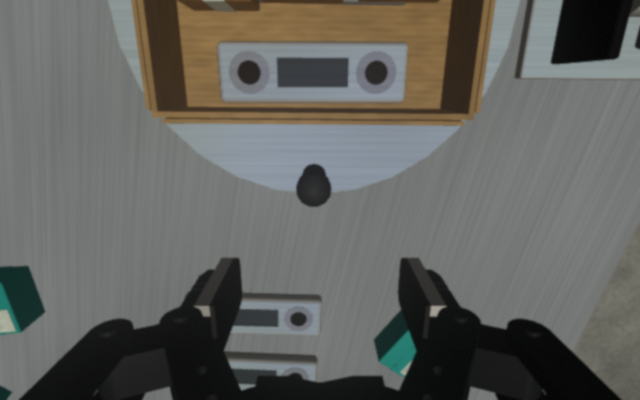

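The wrist view shows the carton turned with its contents in place and the turning knob at (313,189). That is 90.2° from where it started, so it's in the second notch. Next is the regulator.

```bash
python3 -c "
from h import *
go(.455,-.3605,.26,8)"
```

```text
j6 after -46.4
delta [-406.1 -263.5  -60.4] spin 3.9 | at [0.6297 0.0911 0.2006] ya 11.9 F [ 0.4 -0.9 -0.5] open 0.795 t 44.27
```

>>> send_rows(
  delta_pos=[
    [-54,-30,-60],
    [-108,-60,-60],
    [-160,-90,-60],
    [-210,-120,-60],
    [-260,-150,-60],
    [-310,-180,-60],
    [-360,-220,-60],
    [-400,-255,-60],
    [-406,-264,-60],
    [-406,-264,-60],
  ],
  spin=[4,4,4,4,4,4,4,4,4,4],
  gripper=[0.2,0.2,0.2,0.2,0.2,0.2,0.2,0.2,0.2,0.2],
)

```text
time: 45.52
eef_pos: [0.4531, -0.3602, 0.2566]
ee_rot: [-0.001, 0.658, 0.753, 0.001]
force: [-0.1, 0.2, 0.8]
opening: 0.8
grip_force: 0.0
```

>>> send_rows(
  delta_pos=[
    [0,0,0],
    [0,0,0],
  ],
  spin=[0,0],
  gripper=[0.2,0.2],
)

```text
time: 45.78
eef_pos: [0.4546, -0.3591, 0.2577]
ee_rot: [-0.0, 0.656, 0.755, 0.0]
force: [0.0, 0.1, 0.3]
opening: 0.805
grip_force: 0.0
```

```bash
python3 -c "
from h import *
im,P,K,A,t=cam('wrist');cv2.imwrite('pics/w9.png',im)
comps(P,.136,.155,im,60);comps(P,.10,.115,im,60);comps(P,.092,.0995,im,60)
go(.455,-.3605,.26,8)"
```

```text
px [315 196] [305 157  21  82] hsv [60.  7. 50.] z 0.1468 c [ 450.7 -362.9] wh [14.  63.2] ang 9.6
px [444 186] [435 170  19  33] hsv [113.  18. 125.] z 0.1405 c [ 548.1 -341.1] wh [14.1 25.6] ang 14.0
px [414 175] [379 142  80  69] hsv [113.  27. 133.] z 0.1121 c [ 537.5 -344. ] wh [66.1 56.9] ang 12.2
px [315 149] [311 145   8   8] hsv [45.  6. 62.] z 0.11 c [ 445.4 -331.2] wh [5.9 4.8] ang 8.0
px [339 182] [324 149  32  70] hsv [20.  9. 58.] z 0.1111 c [ 471.  -358.7] wh [26.4 61. ] ang 9.5
px [292 183] [276 151  31  69] hsv [30. 10. 50.] z 0.1111 c [ 429.6 -365.4] wh [25.4 60.3] ang 8.5
px [307 131] [300 123  16  16] hsv [ 54.   8. 168.] z 0.0987 c [ 437.3 -317.5] wh [16.6  7.1] ang 51.9
px [333 138] [319 125  35  29] hsv [ 70.   6. 169.] z 0.0987 c [ 462.9 -322.9] wh [28.1 24.3] ang 2.5
px [314 138] [310 133  10  12] hsv [ 60.   6. 169.] z 0.0987 c [ 444.2 -324. ] wh [7.7 9.4] ang 8.0
px [283 144] [273 137  21  20] hsv [ 47.  10. 170.] z 0.0986 c [ 417.4 -333.1] wh [16.7 16. ] ang 77.1
px [362 152] [340 143  45  19] hsv [ 90.   8. 162.] z 0.0987 c [ 486.6 -329.8] wh [38.3 15.8] 
[... 249 characters left out ...]
[100.  12. 165.] z 0.0987 c [ 493.  -357.1] wh [34.3 43.4] ang 0.9
px [272 182] [262 173  21  21] hsv [ 47.  11. 167.] z 0.0987 c [ 411.7 -366.5] wh [19. 13.] ang 70.6
px [385 196] [380 188  10  15] hsv [106.  34. 164.] z 0.0987 c [ 513.3 -365.2] wh [12.8  7.6] ang 87.2
px [270 206] [264 202  14  11] hsv [ 45.  11. 165.] z 0.0987 c [ 413.  -390.8] wh [11.9 10.3] ang 4.2
px [358 213] [352 204  14  17] hsv [ 80.   6. 173.] z 0.0987 c [ 492.6 -384.8] wh [18.5  8.5] ang 54.5
px [338 228] [332 222  12  11] hsv [ 83.   6. 172.] z 0.0986 c [ 476.  -402.2] wh [10.6  8.9] ang 29.6
j6 after -46.4
delta [-1.2  0.2 -2.2] spin -0.0 | at [ 0.4546 -0.3593  0.2578] ya 8.0 F [ 0.9 -0.1  0.6] open 0.8 t 45.83
```

View pics/w9.png

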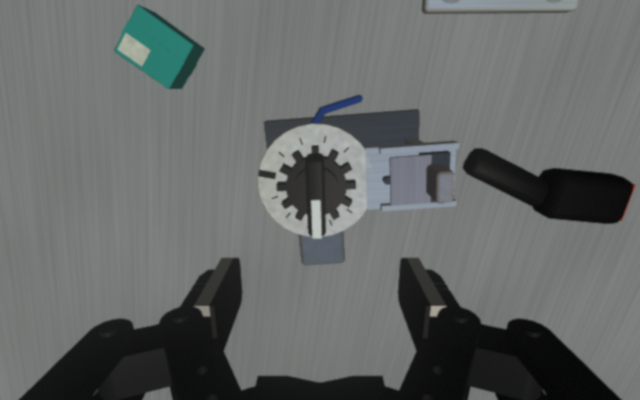

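```bash
python3 -c "
from h import *
im,P,K,A,t=cam('wrist');g=cv2.cvtColor(im,cv2.COLOR_BGR2GRAY)
v,u=np.mgrid[0:400,0:640]
d=np.stack([(u-K[0,2])/K[0,0],(v-K[1,2])/K[1,1],np.ones(u.shape)],-1)@A.T
Q=t+d*((.098-t[2])/d[...,2])[...,None]
r=Q[...,:2]-[.4507,-.3629];rr=np.hypot(r[...,0],r[...,1])
m=((g<90)&(rr>.040)&(rr<.050)).astype(np.uint8)
k,lab,st,ce=cv2.connectedComponentsWithStats(m)
for i in range(1,k):
    if st[i,4]>2: w=lab==i;c=r[w].mean(0);print(ce[i].round(),st[i,4],np.degrees(np.arctan2(c[1],c[0])).round(1),rr[w].mean().round(4))
go(.4507,-.3629,.115,9.6)"
```

```text
[266. 174.] 65 177.4 0.0448
[310. 229.] 30 -89.6 0.045
[323. 229.] 29 -73.7 0.0449
j6 after -48.4
delta [ -2.9  -4.3 142.8] spin -1.6 | at [ 0.4545 -0.3595  0.2578] ya 8.0 F [0.  0.6 0.2] open 0.799 t 45.88
```

>>> send_rows(
  delta_pos=[
    [-3,-4,40],
    [-3,-4,80],
    [-3,-4,110],
    [-3,-4,130],
    [-3,-4,140],
    [-3,-4,143],
    [-3,-4,143],
  ],
  spin=[-1.6,-1.6,-1.6,-1.6,-1.6,-1.6,-1.6],
  gripper=[0.5,0.5,0.5,0.5,0.5,0.5,0.5],
)

```text
time: 46.75
eef_pos: [0.4508, -0.3643, 0.1154]
ee_rot: [0.001, 0.646, 0.763, -0.0]
force: [-0.6, 0.3, 0.3]
opening: 0.5
grip_force: 0.0
```

>>> send_rows(
  delta_pos=[
    [0,0,0],
    [0,0,0],
    [0,0,0],
    [0,0,0],
    [0,0,0],
    [0,0,0],
  ],
  spin=[0,0,0,0,0,0],
  gripper=[1,1,1,1,1,1],
  squeeze=50,
)

```text
time: 47.5
eef_pos: [0.452, -0.3643, 0.1163]
ee_rot: [0.002, 0.646, 0.763, 0.001]
force: [3.6, 2.0, 5.8]
opening: 0.391
grip_force: 49.6
```

>>> send_rows(
  delta_pos=[
    [0,0,0],
    [0,0,0],
    [0,0,0],
    [0,0,0],
    [0,0,0],
    [0,0,0],
    [0,0,0],
    [0,0,0],
  ],
  spin=[7,14,21,28,35,42,51,51],
  gripper=[1,1,1,1,1,1,1,1],
)

```text
time: 48.5
eef_pos: [0.4509, -0.3639, 0.1162]
ee_rot: [0.001, 0.912, 0.41, 0.001]
force: [1.4, 4.0, 8.4]
opening: 0.391
grip_force: 50.0
```

```bash
python3 -c "
from h import *
go(.4507,-.3629,.115,-92.6)"
```

```text
j6 after 53.8
delta [ 0.7 -0.8  1.2] spin 51.0 | at [ 0.4509 -0.3639  0.1162] ya -41.6 F [1.4 4.  8.4] open 0.391 t 48.5
```

>>> send_rows(
  delta_pos=[
    [0,0,0],
    [0,0,0],
    [0,0,0],
    [0,0,-20],
    [0,0,-60],
    [0,0,-100],
    [0,0,-120],
    [0,0,-120],
  ],
  spin=[0,0,0,0,0,0,0,0],
  gripper=[0.4,0.4,0.4,0.4,0.4,0.4,0.4,0.4],
)

```text
time: 49.5
eef_pos: [0.4508, -0.3649, 0.2362]
ee_rot: [0.002, 0.912, 0.41, 0.0]
force: [-0.3, 0.4, 0.7]
opening: 0.602
grip_force: 0.0
```

```bash
python3 -c "
from h import *
im,P,K,A,t=cam('wrist');cv2.imwrite('pics/w10.png',cv2.resize(im[60:300,200:440],None,fx=2.4,fy=2.4))
comps(P,.136,.155,im,60);comps(P,.113,.135,im,30)
go(.4507,-.3629,.12,-41.6)"
```

```text
px [409  78] [389  59  40  39] hsv [113.  18. 126.] z 0.1405 c [ 548.5 -341.2] wh [14.2 26.2] ang 12.7
px [318 197] [308 154  21  89] hsv [40. 13. 43.] z 0.1467 c [ 450.8 -362.5] wh [62.5 13.9] ang 48.6
px [391  78] [383  62  21  31] hsv [110.5   8.5  55. ] z 0.1236 c [ 542.4 -336.4] wh [21.4  8.9] ang 69.1
px [318 152] [312 151  14   3] hsv [60.  8. 36.] z 0.1289 c [ 471.5 -339.5] wh [0.7 9.5] ang 48.8
px [302 189] [294 168  15  43] hsv [30. 13. 39.] z 0.1198 c [ 441.1 -353.3] wh [33.1 11.3] ang 47.7
px [334 189] [329 168  14  42] hsv [30.  6. 41.] z 0.1199 c [ 461.3 -370.7] wh [32.4 10.1] ang 48.9
j6 after 2.8
delta [  1.4  -0.5 114.7] spin 0.1 | at [ 0.4501 -0.3642  0.2347] ya -41.5 F [ 0.2 -0.   0.4] open 0.599 t 49.55
```

View pics/w10.png

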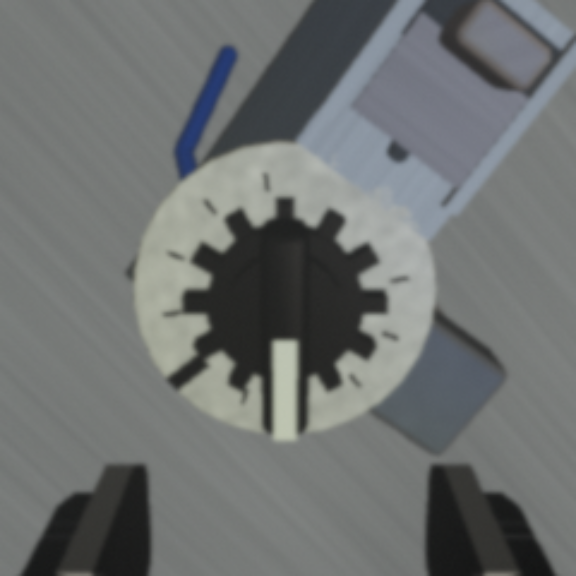

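The pointer followed by 51° and now points down in the image at (285,430), though the fingers held the hub. The heavy mark at crop (188,373) lies about 50° further clockwise. I'll re-grip higher, on the bar itself.

>>> send_rows(
  delta_pos=[
    [1,0,40],
    [1,0,70],
    [1,0,90],
    [1,0,104],
    [1,0,107],
    [1,0,107],
  ],
  spin=[0,0,0,0,0,0],
  gripper=[0.5,0.5,0.5,0.5,0.5,0.5],
)

```text
time: 50.3
eef_pos: [0.4511, -0.3635, 0.1278]
ee_rot: [0.0, 0.912, 0.41, 0.0]
force: [0.2, -0.3, 0.2]
opening: 0.503
grip_force: 0.0
```

>>> send_rows(
  delta_pos=[
    [0,0,0],
    [0,0,0],
    [0,0,0],
    [0,0,0],
    [0,0,0],
    [0,0,0],
  ],
  spin=[0,0,0,0,0,0],
  gripper=[1,1,1,1,1,1],
  squeeze=40,
)

```text
time: 51.05
eef_pos: [0.4512, -0.3636, 0.1287]
ee_rot: [0.001, 0.912, 0.41, 0.0]
force: [-0.8, 0.4, 5.4]
opening: 0.154
grip_force: 42.8
```

>>> send_rows(
  delta_pos=[
    [0,0,0],
    [0,0,0],
    [0,0,0],
    [0,0,0],
    [0,0,0],
    [0,0,0],
    [0,0,0],
    [0,0,0],
    [0,0,0],
  ],
  spin=[7,14,21,28,35,42,49,50,50],
  gripper=[1,1,1,1,1,1,1,1,1],
)

```text
time: 52.18
eef_pos: [0.4508, -0.3628, 0.1287]
ee_rot: [-0.0, 1.0, -0.013, 0.0]
force: [-1.2, 3.3, 6.1]
opening: 0.152
grip_force: 43.0
```

>>> send_rows(
  delta_pos=[
    [0,0,0],
    [0,0,0],
    [0,0,0],
    [0,0,-20],
    [0,0,-60],
    [0,0,-100],
    [0,0,-110],
    [0,0,-110],
  ],
  spin=[0,0,0,0,0,0,0,0],
  gripper=[0.5,0.5,0.5,0.5,0.5,0.5,0.5,0.5],
)

```text
time: 53.18
eef_pos: [0.451, -0.3633, 0.2377]
ee_rot: [0.0, 1.0, -0.013, 0.0]
force: [-0.3, -1.3, -0.7]
opening: 0.495
grip_force: 0.0
```

```bash
python3 -c "
from h import *
im,P,K,A,t=cam('wrist');cv2.imwrite('pics/w11.png',cv2.resize(im[60:300,200:440],None,fx=2.4,fy=2.4))
comps(P,.136,.155,im,60)
go(.5484,-.3412,.24,12.6)"
```

```text
px [281  54] [261  39  42  30] hsv [110.  15. 123.] z 0.1405 c [ 548.6 -341.4] wh [14.2 25.9] ang 12.3
px [319 199] [309 156  20  89] hsv [38. 15. 38.] z 0.1467 c [ 450.4 -362.4] wh [13.9 63.4] ang 88.5
j6 after 135.5
delta [ 97.3 -24.3  -3.5] spin 75.9 | at [ 0.4505 -0.3629  0.2366] ya -91.5 F [ 0.7  1.1 -0.3] open 0.505 t 53.23
```

View pics/w11.png

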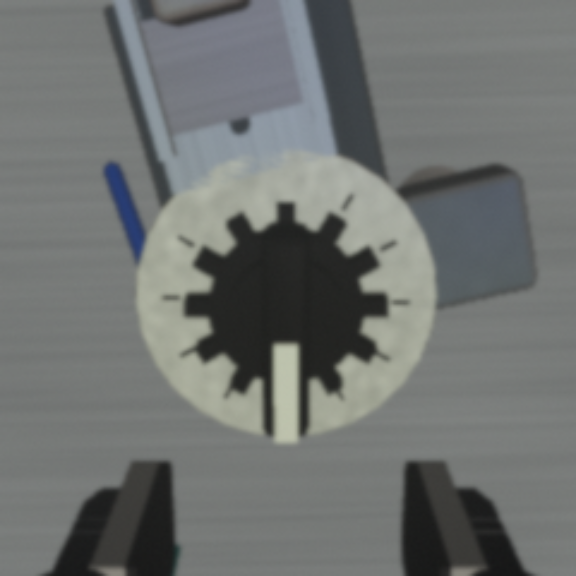

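The pointer now covers the heavy mark. The thin marks at left (171,297) and right (400,302) sit symmetric to it within about 1°. Next I'll push the lock tab home with shut fingers from outside.

```bash
python3 -c "
from h import *
go(.574,-.3357,.235,-77.5)"
```

```text
j6 after 47.2
delta [122.8 -30.5   1.4] spin -14.0 | at [ 0.4505 -0.3629  0.2366] ya -91.5 F [ 0.7  1.1 -0.3] open 0.505 t 53.23
```

>>> send_rows(
  delta_pos=[
    [50,-13,0],
    [100,-25,0],
    [123,-30,0],
    [123,-30,0],
    [123,-30,0],
    [123,-30,0],
  ],
  spin=[-7,-14,-14,-14,-14,-14],
  gripper=[1,1,1,1,1,1],
)

```text
time: 53.98
eef_pos: [0.5734, -0.3369, 0.2374]
ee_rot: [-0.0, 0.994, 0.108, -0.001]
force: [0.1, 0.7, 0.8]
opening: -0.004
grip_force: 0.0
```

```bash
python3 -c "
from h import *
im,P,K,A,t=cam('wrist');comps(P,.136,.155,im,60)
go(.574,-.3357,.124,-77.5)"
```

```text
px [319 230] [302 221  35  19] hsv [ 53.   9. 119.] z 0.1405 c [ 549.4 -341.3] wh [13.9 25.5] ang 11.8
px [318 361] [312 346  13  34] hsv [ 35.  28. 131.] z 0.1473 c [ 438.1 -365.1] wh [34.6  8.4] ang 7.8
j6 after 47.2
delta [  0.7  -1.1 113.7] spin -0.1 | at [ 0.5736 -0.3369  0.2377] ya -77.6 F [-0.3 -0.7 -0.6] open -0.003 t 54.02
```

>>> send_rows(
  delta_pos=[
    [1,-1,40],
    [1,-1,75],
    [1,-1,100],
    [1,-1,113],
    [1,-1,113],
  ],
  spin=[0,0,0,0,0],
  gripper=[1,1,1,1,1],
)

```text
time: 54.65
eef_pos: [0.5748, -0.3355, 0.1243]
ee_rot: [-0.0, 0.994, 0.108, -0.0]
force: [0.3, -0.2, 0.1]
opening: 0.003
grip_force: 0.0
```

>>> send_rows(
  delta_pos=[
    [-6,0,0],
    [-11,0,0],
    [-16,0,0],
    [-21,0,0],
    [-26,0,0],
    [-31,0,0],
    [-35,0,0],
    [-38,0,0],
    [-40,0,0],
    [-40,0,0],
  ],
  spin=[0,0,0,0,0,0,0,0,0,0],
  gripper=[1,1,1,1,1,1,1,1,1,1],
)

```text
time: 55.9
eef_pos: [0.536, -0.3441, 0.1245]
ee_rot: [-0.0, 0.994, 0.109, -0.0]
force: [1.9, -0.5, 2.8]
opening: -0.001
grip_force: 1.1
```

```bash
python3 -c "
from h import *
im,P,K,A,t=cam('side');comps(P,.125,.16,im,10)
go(.574,-.3357,.124,-77.5)"
```

```text
px [323   3] [284   0  82  15] hsv [  1. 192.  89.] z 0.1413 c [ 624.5 1321.5] wh [175.7 414.1] ang 67.8
px [327  28] [284  23  89  11] hsv [  1. 187.  90.] z 0.143 c [ 602.6 1052.3] wh [397.6  29. ] ang 3.1
px [130  34] [127  31   7   7] hsv [ 15.  115.5  87. ] z 0.141 c [-260.3 1023.1] wh [22.9 17.9] ang 11.4
px [41 68] [39 66  5  4] hsv [82.5 13.5 41. ] z 0.1343 c [-538.6  765.1] wh [ 8.2 25.3] ang 68.5
px [99 85] [91 78 16 13] hsv [71.5 28.5 23. ] z 0.141 c [-276.1  618.6] wh [57.3 33.6] ang 27.8
px [122 113] [111 106  22  14] hsv [64. 81. 56.] z 0.1435 c [-145.3  430.1] wh [65.3 38.3] ang 24.8
px [429 135] [413 122  36  22] hsv [60.  7. 67.] z 0.1416 c [861.6 266. ] wh [ 62.7 123.6] ang 53.2
px [160 204] [ 99 165 115  72] hsv [19. 44. 88.] z 0.1445 c [74.5  7.9] wh [336.3  81.8] ang 35.5
px [339 311] [334 305  11  13] hsv [ 47.5   7.5 109.5] z 0.1386 c [ 514.9 -348.6] wh [18.2 27. ] ang 32.3
px [308 318] [294 313  29  10] hsv [75. 12. 51.] z 0.1441 c [ 447.8 -362.5] wh [16.3 61.4] ang 87.8
j6 after 47.2
delta [39.   0.1  0.4] spin -0.0 | at [ 0.5359 -0.344   0.1244] ya -77.5 F [ 1.5 -1.1  1.4] open -0.003 t 55.95
```

>>> send_rows(
  delta_pos=[
    [-1,0,0],
    [-2,0,0],
    [-3,0,0],
    [-4,0,0],
    [-5,0,0],
    [-5,0,0],
  ],
  spin=[0,0,0,0,0,0],
  gripper=[1,1,1,1,1,1],
)

```text
time: 56.7
eef_pos: [0.5355, -0.3442, 0.1246]
ee_rot: [-0.0, 0.994, 0.108, 0.004]
force: [11.6, 2.8, -3.0]
opening: -0.0
grip_force: 6.0
```

```bash
python3 -c "
from h import *
go(.574,-.3357,.124,-77.5)"
```

```text
j6 after 47.2
delta [39.4 -0.   0.9] spin -0.1 | at [ 0.5355 -0.3442  0.1246] ya -77.6 F [11.6  2.8 -3. ] open -0.0 t 56.7
```

>>> send_rows(
  delta_pos=[
    [8,0,0],
    [20,0,0],
    [20,0,-40],
    [20,0,-90],
    [20,0,-130],
    [20,0,-130],
    [20,0,-130],
  ],
  spin=[0,0,0,0,0,0,0],
  gripper=[1,1,1,1,1,1,1],
)

```text
time: 57.58
eef_pos: [0.5503, -0.3404, 0.2536]
ee_rot: [-0.001, 0.994, 0.109, -0.001]
force: [-0.2, 0.1, -0.0]
opening: -0.001
grip_force: 0.0
```

```bash
python3 -c "
from h import *
im,P,K,A,t=cam('wrist');comps(P,.136,.155,im,60)
go(.45,-.15,.3,-77.5)"
```

```text
px [321 232] [305 224  33  17] hsv [ 53.   9. 116.] z 0.1404 c [ 518.1 -348. ] wh [13.3 25.6] ang 12.9
j6 after 59.1
delta [ -56.8 -207.5  -46.4] spin -0.0 | at [ 0.5501 -0.3402  0.2529] ya -77.5 F [0.4 0.9 0.5] open 0.001 t 57.62
```

The tab moved about 31–32 mm and stands 69 mm from the axis, so the lock is home. I'll do one last look from above the middle.

>>> send_rows(
  delta_pos=[
    [-20,-60,-40],
    [-40,-120,-60],
    [-50,-180,-80],
    [-50,-240,-90],
    [-50,-300,-90],
    [-50,-320,-90],
    [-50,-320,-90],
    [-50,-320,-90],
  ],
  spin=[0,0,0,0,0,0,0,0],
  gripper=[0.5,0.5,0.5,0.5,0.5,0.5,0.5,0.5],
)

```text
time: 58.62
eef_pos: [0.433, -0.0396, 0.3437]
ee_rot: [0.0, 0.994, 0.109, -0.001]
force: [-0.3, -0.5, 1.0]
opening: 0.494
grip_force: 0.0
```

```bash
python3 -c "
from h import *
im,P,K,A,t=cam('scene');comps(P,.076,.09,im,30);comps(P,.1,.16,im,20);comps(P,.012,.022,im,60)
im,P,K,A,t=cam('side');comps(P,.079,.09,im,30);comps(P,.012,.022,im,100)
im,P,K,A,t=cam('wrist');print('wrist');comps(P,.079,.09,im,60);comps(P,.012,.022,im,100)
w=cv2.resize(im,None,fx=1,fy=1);cv2.imwrite('pics/w12.png',w)"
```

```text
px [131  32] [126  29  11   8] hsv [10. 14. 53.] z 0.0838 c [  371.1 -1228.9] wh [57.8 17.8] ang 6.6
px [96 53] [90 49 12  8] hsv [10. 15. 52.] z 0.0832 c [  561.6 -1227.5] wh [18.4 59.8] ang 85.5
px [526  53] [522  50   9   6] hsv [ 17.   54.  105.5] z 0.0815 c [-604.   251.1] wh [41.2 16.9] ang 85.1
px [238 123] [234 119   9   9] hsv [ 90.   9. 115.] z 0.0812 c [ 472.1 -433.6] wh [42.4 30.6] ang 27.2
px [585 138] [581 134   9  10] hsv [150.  51.  13.] z 0.0821 c [-263.1  626.1] wh [44.8 13. ] ang 49.3
px [366 243] [349 219  36  51] hsv [ 19. 100. 159.] z 0.0859 c [598.4 249.8] wh [184.7  61. ] ang 10.0
px [320 224] [316 221   9   7] hsv [15. 20. 61.] z 0.0823 c [629.   94.3] wh [23.9 25.7] ang 38.5
px [457 223] [452 220  10   7] hsv [ 13.   29.  135.5] z 0.0834 c [353.6 434.6] wh [33.5  7.8] ang 88.5
px [109  34] [ 47   0 133  72] hsv [10. 15. 52.] z 0.1295 c [  418.2 -1225.4] wh [ 56.5 675.6] ang 86.8
px [12 34] [ 0 23 27 24] hsv [19. 38. 87.] z 0.1282 c [  744.1 -1568.1] wh [ 33.8 128. ] ang 87.8
px [415 117] [378  86  79  56] hsv [18. 64. 89.] z 0.1374 c [78.6 75.9] wh [ 94.1 33
[... 2444 characters left out ...]
4  28] [180   0   8  58] hsv [ 15. 108.  73.] z 0.0847 c [533.3 126.2] wh [54.8  4.7] ang 7.0
px [381  44] [360   0  45  91] hsv [106.  34. 128.] z 0.0169 c [570.7 -87.2] wh [103.3  46.1] ang 9.6
px [446  46] [422   0  52  96] hsv [106.  35. 130.] z 0.0169 c [ 585.2 -166.8] wh [109.9  46.4] ang 8.5
px [589  29] [575   0  34  57] hsv [60. 20. 11.] z 0.0169 c [ 645.  -328.5] wh [63.6 19.6] ang 4.2
px [435 268] [421 254  29  29] hsv [ 86. 127.  45.] z 0.017 c [ 292.5 -246.5] wh [ 2.9 59.2] ang 61.4
px [274 363] [256 348  39  29] hsv [ 19.  67. 142.] z 0.0148 c [ 67.8 -46.9] wh [82.3 30.1] ang 58.4
px [194 386] [188 378  13  19] hsv [ 19.  70. 123.] z 0.0149 c [-9.9 80.8] wh [18.4 47.5] ang 87.2
```

View pics/w12.png

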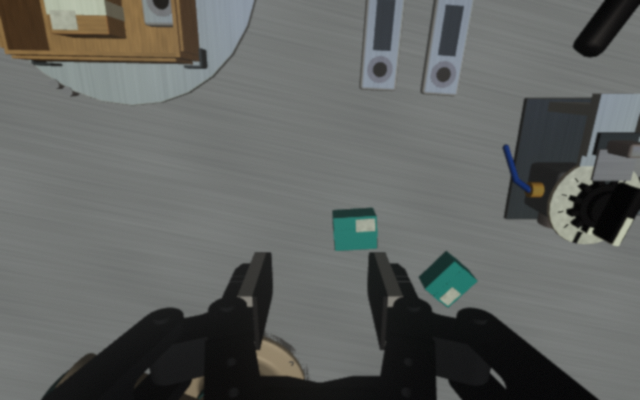

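The final view shows the lower brackets in place at (381,44) and (446,46), the boxes in the turned carton at top left, and the lock over the rim at right (615,160). Signing off.

```bash
python3 -c "
from h import *
print(workorder.sign_off())"
```

```text
the job is handed in; nothing more can be done
None
```

I handed the job in at about 59 s of robot time, without getting a verdict back. Both brackets and all three boxes are in the carton, the turntable is in its second notch, the knob is within about 1° of the long mark, and the lock is home.

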